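Hold a top-heavy book cradle level with the green mark for a copy shot

TASK

Take the black bar of the cradle's spring handle, tilt the open book up off its rest until the red pointer stands in the green mark, and keep it in the green for at least 6 seconds without a break while the page is photographed. Then lower the cradle gently back onto the rest it came from, without a slam, and let go. Work it by the handle only (hands off the tray, the book and the green mark), do not let it tip over to the far stop, and leave the other things on the table where they are.

Things in the scene. Friction and masses are not known exactly. Their poses are not given: they have to be found in the camera images.
- stand: grey stand of the copy cradle, fixed to the table: base plate 300 x 200 x 14 mm, two uprights, white scale arc on its +x side (away from the handle). Origin under the middle of the base plate, on the table. Its x axis runs along the tilt axis, from the handle side to the scale side; z is up
- pivot (a point): point on the tilt axis, 130 mm above the stand's origin. The axis is the stand's x axis and level
- cradle (a joint): tilt of the cradle (tray, book, red pointer) about the stand's x axis, rad. 0 is level, positive raises its +y side. It starts at rest at -0.30, on the rubber rest under its +y side; far stop at +0.36, do not go beyond +0.33. Top-heavy, no stable balance between the stops: overturning torque nominally 0.47 N m per rad of tilt (+-15 % with the hidden book weight), inertia 0.063 kg m2
- lever (a joint): spring handle's angle relative to the cradle, rad, same axis; 0 relaxed, range +-1.1. Torque on the cradle = 0.25 N m/rad x this (damping 0.02 N m s/rad). Handle angle in the stand = joint cradle + joint lever. The spring is softer than the overturning torque: a handle held still does not hold the cradle, correct it all the time. Lifting off the rest takes about 0.3 to 0.85 rad
- grip (a point): where to grip the black handle bar, on its axis: round rod 22 mm dia, 88 mm long, parallel to the stand's x, free end to -x (32 mm from here, steel stem 52 mm to +x). 180 mm from the pivot towards the stand's -x, on a circle of 150 mm radius about the tilt axis; 280 mm above the table when upright, leans to the stand's -y at positive angle. The bar may turn between the fingers; handle 90 g
- marker (a joint): angle of the green mark on the scale, rad, same zero and direction as joint cradle: the reading to hold. Between -0.10 and 0.14, different each time; stays where it is
- green_mark (a point): middle of the green mark, a plate 30 mm wide (about 0.09 rad to either side) on the scale arc, 165 mm from the tilt axis, above it
- pointer_tip (a point): point near the tip of the thin red pointer, 165 mm from the tilt axis; it coincides with point green_mark when joint cradle equals joint marker
- tray: beige steel V-shaped tray, 200 x 400 mm with 36 mm rims, carries the book and red pointer; 2.6 kg. Origin at the pivot point. Not to be touched. Bearing drag under 0.001 N m. A brass balance weight under it (0.45 kg, stays where it is) is up to 10 mm off centre and adds a steady torque of up to 0.045 N m either way
- book: open book lying fixed in the tray, blue covers, 190 x 300 mm, nominally 0.9 kg (hidden, +-25 %). Origin at the pivot point. Not to be touched
- novel_red: red book lying on the table, 200 x 135 x 30 mm, origin under its centre; leave alone
- novel_blue: blue book lying on the table, 210 x 140 x 36 mm, origin under its centre; leave alone
- mug: blue mug, 80 mm wide, 95 mm tall, origin under its centre; leave alone
- tape: roll of clear tape lying flat, 100 mm across, 24 mm high, origin under its centre; leave alone
- stamp: wooden hand stamp standing up, 48 mm foot, 92 mm tall, origin under its centre; leave alone

How it is judged:
By the outcome, as a careful person would: the job done as asked, in the order asked, and still so for the second after the job is handed in, with the robot touching nothing.
It also fails if it takes over 64 s, if anything falls off the work surface, if the arm or the gripper's body presses on something with over 40 N, if the wrist force passes 120 N, or if a joint passes its speed limit or range.

ROBOT

A 6-joint arm with a two-finger parallel gripper is mounted at the origin on the work surface. World frame = base frame: x ahead of the robot, y to its left, z up, the work surface at z = 0. Lengths are in m, angles in rad, forces in N, time in s.
With the tool pointing down it reaches from about 0.425 to 0.95 m from the base axis. Payload 3.5 kg.
Tool frame: the origin (TCP) lies between the finger pads; the fingertips stand 25 mm ahead of it and the grasp point (between the pads) lies 6 mm ahead of it (ctrl.finger_overhang is the distance from the TCP to the fingertips, in m); x points along the fingers, y is the direction in which the jaws open and shut, and the axes are right-handed (so a half turn about x gives the same grasp; the last joint's range is limited). The gripper opens to 85 mm and grips with 20 to 120 N. Pads are 22 mm wide; open, the fingers measure 114 mm over their backs; the gripper's body (76 mm by 85 mm) begins 54 mm behind the grasp point. The pads swing forward as they close: fully open they stand 13 mm farther back than shut.
Start: joints at [0.973, 0.286, 1.577, -0, 1.279, -0.15], TCP at [0.292, 0.608, 0.256] pointing down, gripper open.
Joint ranges: [-2.77, 2.77], [-0.9, 2.22], [0.21, 2.48], [-1.53, 4.67], [0.24, 2.81], [-2.84, 2.84]. Speed limits (rad/s): [2.79, 2.79, 3.14, 3.14, 3.14, 3.14].

INTERFACE

Orientations are given as a unit quaternion [x, y, z, w].
In Python, from plant import ctrl gives the robot as it stands.
- The arm moves only by the tool play_rows, never from a script. Its argument "targets" is a list of rows, each an object with "delta_pos": the shift along the world's x, y, z normalised to -1 to 1, where 1 is 1000 mm, a list of three; "delta_rot": the turn, a rotation vector about the world's x, y, z normalised to -1 to 1, where 1 is pi rad, a list of three; "claw": the finger opening in mm, from 0 to 85.4. In form: [{"delta_pos": [tx, ty, tz], "delta_rot": [wx, wy, wz], "claw": claw}, ...]. A call has 1 to 20 rows; each row is the pose to reach, as a shift and turn from the pose measured when the call began, turning the shorter way round; what a row does not reach only later rows make up. A row lasts 1/12 s, in which the tool goes at most 41.7 mm and 7.16 degrees, less where a joint would pass 70% of its speed; a pose out of reach is approached as far as the arm can. A call with a number of a shift or a turn outside -1 to 1 is refused whole. A call with a gripper value outside its range is refused whole. The fingers move at their own pace and stop on an object; "newtons" is the grip in N (left out, the last holds). Time passes only in rows, so rows that repeat a pose let the fingers close. It gives the time, the measured TCP pose, the force and the opening at its end, in the units of the state.
- ctrl.get_state(): the state, without advancing time (a new reading comes with each control period).
- ctrl.read_camera(name): name is "side" or "top"; returns the picture (480x640x3 uint8, blue, green, red); there is no depth.
- ctrl.calibration(name): a dict with "fx", "fy", "cx", "cy" (pixels), "camera_from_world" (4x4, takes a point from world to camera coordinates). Camera axes: x right, y down, z forward; pixel columns grow to the right and rows downward; lengths in m; the calibration is good to about 2 mm. A picture is of the moment at which its call begins. calibration takes no time and is no camera call.
- ctrl.sign_off(): hands the job in, once; it reports no verdict.
The state is a dict: "time": time; "qpos": joint angles; "dq": joint speeds; "joint_efforts": joint torques, N m; "eef_pos": TCP position; "tcp_rot": TCP orientation; "contact_force": force on the tool from outside, world axes, zero at the start; "wrist_torque": the same for the moment, N m; "opening": opening from 0.0 (shut) to 1.0 (fully open).
Only numpy, scipy, OpenCV 4.12 (cv2) and the standard library are available. Lean on these libraries where they do the work, as an engineer would, in place of code of your own. Each camera call takes 0.05 s, during which the arm holds its last target. There are 200 camera calls.

## Working session

There is one attempt and no reset: what is moved stays moved. The work goes in short steps, Python scripts to look and compute and a tool call to move; the robot and the scene stay as the last step left them, time stands still between calls to the robot, and variables do not carry over. Pictures are saved under pics/ and viewed, about 8 in all and at most 12, crops included, and the job is handed in when it is done.

Besides the shell and the picture viewer there is one more tool, called after "Call:" by a JSON object that holds its "fn" and its "kwargs", one argument or row to a line. play_rows: Moves the arm, as the interface text tells. Its arguments: {"type":"object","properties":{"targets":{"type":"array"},"newtons":{"type":"number"}},"required":["targets"]}

```bash
ls; mkdir -p pics
python3 - <<'E'
from plant import ctrl
import cv2
for n in("top","side"):
    cv2.imwrite(f"pics/{n}0.png",ctrl.read_camera(n)); print(n,{k:(v.tolist() if hasattr(v,'tolist') else v) for k,v in ctrl.calibration(n).items()})
print(ctrl.get_state(),ctrl.finger_overhang)
E
```

```text
pics
top {'fx': 567.5493414616606, 'fy': 567.5493414616606, 'cx': 318.52488013533485, 'cy': 233.66722090060497, 'camera_from_world': [[-0.016659719995303923, -0.9998574460264271, -0.002746152797711966, 0.008594865160185256], [-0.9862621184689754, 0.016884512908690617, -0.16432269136344177, 0.5888410356938781], [0.16434563396320193, -2.91435510787974e-05, -0.9864028141423191, 1.7148539527988875], [0.0, 0.0, 0.0, 1.0]]}
side {'fx': 585.3617554986035, 'fy': 585.3617554986035, 'cx': 321.65175004223823, 'cy': 242.3633674753724, 'camera_from_world': [[0.8972024037690134, -0.4410413057459397, -0.022592328278002866, -0.4965305025087544], [-0.2407735368010736, -0.44563362605881857, -0.8622289575872355, 0.28234462611147787], [0.37021068413459723, 0.779033528130584, -0.5060146355600871, 1.232599490172847], [0.0, 0.0, 0.0, 1.0]]}
{'time': 0.1, 'qpos': array([ 9.73000671e-01,  2.87145299e-01,  1.57803609e+00, -3.78405380e-05,
        1.27858634e+00, -1.50005893e-01]), 'dq': array([ 0.00212828, -0.00309618, -0.00414862,  0.00185601, -0.00184006,
       -0.00150965]), 'joint_efforts': array([ 1.87052450e-03, -4.07295871e+01, -2.93699205e+01, -9.01252747e-05,
        3.40412837e-03,  1.27745654e-06]), 'eef_pos': array([0.29193448, 0.60800521, 0.25503697]), 'tcp_rot': array([ 0.15627377,  0.68972685, -0.15771487,  0.68918894]), 'contact_force': array([-0.01476266, -0.69737239,  0.05578484]), 'wrist_torque': array([-0.02197655, -0.0001399 ,  0.05633408]), 'opening': 1.0020062200198916} 0.025
```

View pics/top0.png

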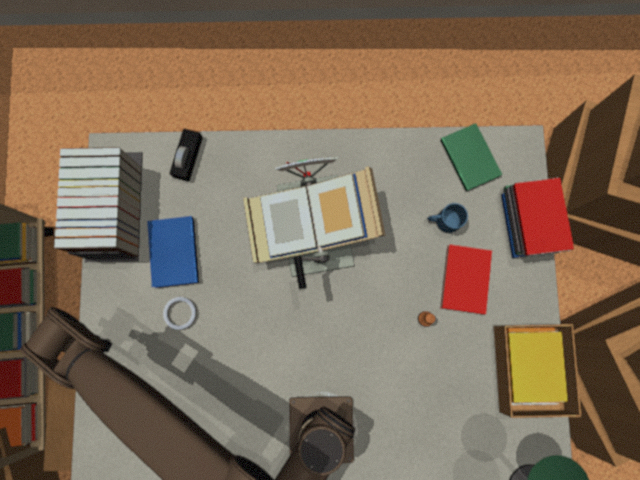

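View pics/side0.png

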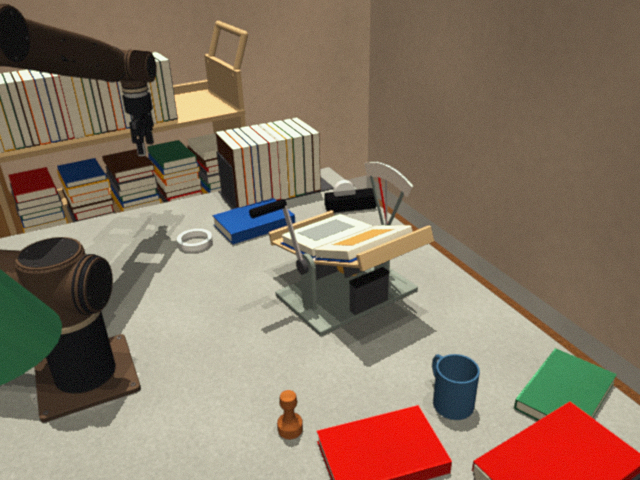

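Run:
```python
import cv2,numpy as np
t=cv2.imread("pics/top0.png");s=cv2.imread("pics/side0.png")
a=cv2.resize(t[140:300,235:395],(600,600),interpolation=cv2.INTER_CUBIC)
cv2.imwrite("pics/tc.png",a)
b=cv2.resize(s[150:330,235:445],(700,600),interpolation=cv2.INTER_CUBIC)
cv2.imwrite("pics/sc.png",b)
for im,n in((t,'t'),(s,'s')):
    g=im.astype(int); m=(g[...,1]>g[...,2]+30)&(g[...,1]>g[...,0]+30); ys,xs=np.nonzero(m); 
    k=(ys>100)&(ys<300)&(xs>240)&(xs<440);print(n,list(zip(xs[k],ys[k]))[:30])
    m=(g[...,2]>g[...,1]+60)&(g[...,2]>g[...,0]+60); ys,xs=np.nonzero(m); 
    k=(ys>140)&(ys<230)&(xs>260)&(xs<420);print(n,list(zip(xs[k],ys[k]))[:40])
```

```text
t [(np.int64(300), np.int64(160)), (np.int64(301), np.int64(160)), (np.int64(302), np.int64(160))]
t [(np.int64(307), np.int64(172)), (np.int64(308), np.int64(172)), (np.int64(309), np.int64(172)), (np.int64(307), np.int64(173)), (np.int64(308), np.int64(173)), (np.int64(309), np.int64(173)), (np.int64(310), np.int64(173)), (np.int64(304), np.int64(174)), (np.int64(305), np.int64(174)), (np.int64(307), np.int64(174)), (np.int64(308), np.int64(174)), (np.int64(309), np.int64(174)), (np.int64(310), np.int64(174)), (np.int64(304), np.int64(175)), (np.int64(305), np.int64(175)), (np.int64(308), np.int64(175)), (np.int64(309), np.int64(175))]
s []
s [(np.int64(267), np.int64(141)), (np.int64(268), np.int64(142)), (np.int64(268), np.int64(143)), (np.int64(269), np.int64(151)), (np.int64(269), np.int64(153)), (np.int64(269), np.int64(154)), (np.int64(269), np.int64(155)), (np.int64(270), np.int64(165)), (np.int64(270), np.int64(166)), (np.int64(270), np.int64(168)), (np.int64(379), np.int64(177)), (np.int64(378), np.int64(178)), (np.int64(379), np.int64(178)), (np.int64(380), np.int64(178)), (np.int64(378), np.int64(179)), (np.int64(379), np.int64(179)), (np.int64(380), np.int64(179)), (np.int64(271), np.int64(180)), (np.int64(378), np.int64(180)), (np.int64(379), np.int64(180)), (np.int64(380), np.int64(180)), (np.int64(379), np.int64(181)), (np.int64(380), np.int64(181)), (np.int64(271), np.int64(182)), (np.int64(379), np.int64(182)), (np.int64(380), np.int64(182)), (np.int64(379), np.int64(183)), (np.int64(380), np.int64(183)), (np.int64(379), np.int64(184)), (np.int64(380), np.int64(184)), (np.int64(381), np.int64(184)), (np.int64(379), np.int64(185)), (np.int64(380), np.int64(185)), (np.int64(381), np.int64(185)), (np.int64(379), np.int64(186)), (np.int64(380), np.int64(186)), (np.int64(381), np.int64(186)), (np.int64(380), np.int64(187)), (np.int64(381), np.int64(187)), (np.int64(380), np.int64(188))]
```

View pics/tc.png

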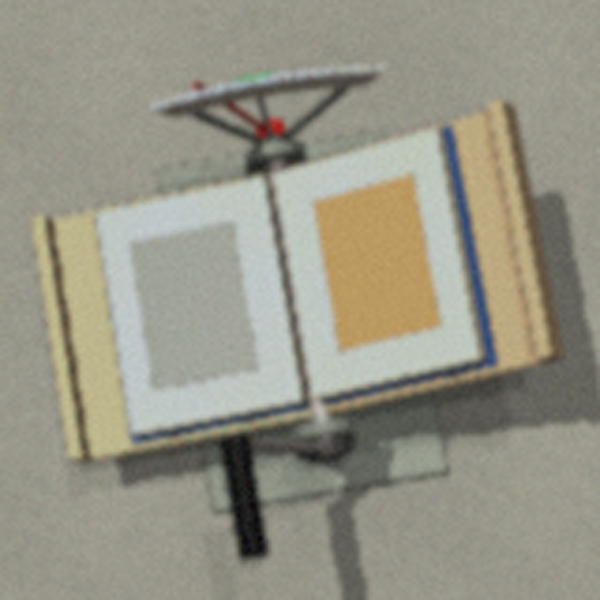

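View pics/sc.png

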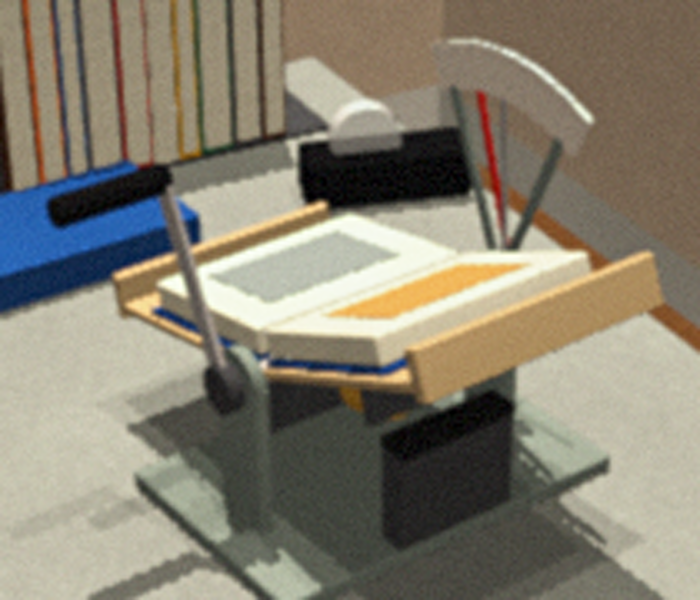

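Top crop: the bar runs from (236,437) to (253,555), the green mark is at about (253,77) and the red pointer tip at (198,87). Side crop: the bar runs from (50,210) to (170,178) and the base corners are at (137,475) and (608,460). Next I'll fit the stand pose.

```bash
cat > h.py <<'E'
import numpy as np
from plant import ctrl
C={n:ctrl.calibration(n) for n in("top","side")}
def proj(n,p):
    c=C[n];q=np.asarray(c["camera_from_world"])@np.append(p,1);return np.array([c["fx"]*q[0]/q[2]+c["cx"],c["fy"]*q[1]/q[2]+c["cy"]])
def w(v,p):
    c,s=np.cos(v[2]),np.sin(v[2]);return np.array([v[0]+c*p[0]-s*p[1],v[1]+s*p[0]+c*p[1],p[2]])
def arc(x,r,a): return np.array([x,-r*np.sin(a),.13+r*np.cos(a)])
E
cat > fit.py <<'E'
from h import *
from scipy.optimize import least_squares
T=lambda x,y:np.array([235+x/3.75,140+y/3.75]);S=lambda x,y:np.array([235+x/3.3333,150+y/3.3333])
obs=[("top",T(214,511),lambda v:w(v,[-.15,.1,.014])),("top",T(447,470),lambda v:w(v,[-.15,-.1,.014])),
("side",S(137,475),lambda v:w(v,[-.15,.1,.014])),("side",S(608,460),lambda v:w(v,[.15,-.1,.014])),
("top",T(253,553),lambda v:w(v,arc(-.212,.15,v[3]))),("top",T(236,440),lambda v:w(v,arc(-.126,.15,v[3]))),
("side",S(54,211),lambda v:w(v,arc(-.212,.15,v[3]))),("side",S(167,180),lambda v:w(v,arc(-.126,.15,v[3]))),
("side",S(482,93),lambda v:w(v,arc(v[4],v[5],-.3))),("top",T(198,87),lambda v:w(v,arc(v[4],v[5],-.3)))]
f=lambda v:np.concatenate([proj(n,g(v))-o for n,o,g in obs])
r=least_squares(f,[.7,0,.14,-.3,.15,.17],loss='soft_l1');v=r.x
print(v.round(4));print(f(v).reshape(-1,2).round(1))
for rr in(.165,.175,.18):
  m=least_squares(lambda m:proj("top",w(v,arc(m[1],rr,m[0])))-T(253,77),[0,.17]).x;print("marker",rr,m)
print("grip",w(v,arc(-.18,.15,v[3])))
from scipy.spatial.transform import Rotation as R
s=ctrl.get_state();print(R.from_quat(s["tcp_rot"]).as_matrix().round(3))
E
python3 fit.py
```

```text
[ 0.6266  0.009   0.1554 -0.4595  0.1345  0.1407]
[[-0.3 -0.6]
 [ 0.4 -0.6]
 [-2.  -1.7]
 [ 0.7 -1.9]
 [ 0.8  0.3]
 [ 0.1 -1. ]
 [-0.8  0.6]
 [-1.3 -0.8]
 [ 0.  -0.3]
 [ 3.5 -0.1]]
marker 0.165 [-0.06353733  0.12741496]
marker 0.175 [-0.06105395  0.12438303]
marker 0.18 [-0.05991581  0.12286718]
grip [0.43843093 0.046861   0.2644442 ]
[[-0.001  0.433  0.901]
 [-0.002  0.901 -0.433]
 [-1.    -0.002 -0.   ]]
```

Call:
{"fn": "play_rows", "kwargs": {
  "targets": [
    {"delta_pos":[0.04,-0.14,0.08],"delta_rot":[0,0,0.05],"claw":85},
    {"delta_pos":[0.146,-0.561,0.105],"delta_rot":[0,0,0.192],"claw":85},
    {"delta_pos":[0.146,-0.561,0.105],"delta_rot":[0,0,0.192],"claw":85},
    {"delta_pos":[0.146,-0.561,0.105],"delta_rot":[0,0,0.192],"claw":85},
    {"delta_pos":[0.146,-0.561,0.105],"delta_rot":[0,0,0.192],"claw":85},
    {"delta_pos":[0.146,-0.561,0.105],"delta_rot":[0,0,0.192],"claw":85},
    {"delta_pos":[0.146,-0.561,0.105],"delta_rot":[0,0,0.192],"claw":85},
    {"delta_pos":[0.146,-0.561,0.105],"delta_rot":[0,0,0.192],"claw":85},
    {"delta_pos":[0.146,-0.561,0.105],"delta_rot":[0,0,0.192],"claw":85},
    {"delta_pos":[0.146,-0.561,0.105],"delta_rot":[0,0,0.192],"claw":85},
    {"delta_pos":[0.146,-0.561,0.105],"delta_rot":[0,0,0.192],"claw":85},
    {"delta_pos":[0.146,-0.561,0.105],"delta_rot":[0,0,0.192],"claw":85},
    {"delta_pos":[0.146,-0.561,0.105],"delta_rot":[0,0,0.192],"claw":85},
    {"delta_pos":[0.146,-0.561,0.105],"delta_rot":[0,0,0.192],"claw":85},
    {"delta_pos":[0.146,-0.561,0.105],"delta_rot":[0,0,0.192],"claw":85},
    {"delta_pos":[0.146,-0.561,0.105],"delta_rot":[0,0,0.192],"claw":85},
    {"delta_pos":[0.146,-0.561,0.105],"delta_rot":[0,0,0.192],"claw":85},
    {"delta_pos":[0.146,-0.561,0.105],"delta_rot":[0,0,0.192],"claw":85}
  ]
}}

```text
time: 1.6
eef_pos: [0.4375, 0.0481, 0.3594]
tcp_rot: [-0.056, 0.705, 0.055, 0.704]
contact_force: [-0.0, 0.4, -0.3]
opening: 0.996
```

```bash
cat > see.py <<'E'
from h import *
import cv2
def orange(im):
    h=cv2.cvtColor(im,cv2.COLOR_BGR2HSV);m=cv2.inRange(h,(12,120,120),(24,255,255))
    n,l,s,c=cv2.connectedComponentsWithStats(m)
    return m,l,s,c
E
python3 - <<'E'
from see import *
t=ctrl.read_camera("top");s=ctrl.read_camera("side")
cv2.imwrite("pics/t1.png",t);cv2.imwrite("pics/s1.png",s)
for n,im in(("t",t),("s",s),("t0",cv2.imread("pics/top0.png")),("s0",cv2.imread("pics/side0.png"))):
    m,l,st,c=orange(im)
    print(n,[(st[i].tolist(),c[i].round(2)) for i in range(1,len(st)) if st[i][4]>150])
a=cv2.resize(t[130:330,220:420],(400,400),interpolation=cv2.INTER_CUBIC);b=cv2.resize(s[130:330,200:450],(400,320),interpolation=cv2.INTER_CUBIC)
o=np.zeros((400,800,3),np.uint8);o[:,:400]=a;o[:320,400:]=b;cv2.imwrite("pics/m1.png",o)
E
```

```text
t [([0, 46, 640, 181, 56473], array([293.11,  97.5 ])), ([320, 188, 31, 44, 847], array([334.77, 209.79])), ([568, 214, 72, 27, 332], array([607.31, 227.86])), ([555, 244, 85, 76, 3846], array([589.85, 278.16])), ([57, 256, 24, 121, 1586], array([ 67.98, 310.97])), ([560, 298, 80, 182, 2489], array([602.09, 426.11])), ([505, 326, 57, 64, 455], array([527.89, 335.3 ])), ([606, 326, 34, 84, 1210], array([626.54, 357.8 ])), ([540, 335, 25, 30, 281], array([553.95, 349.85])), ([510, 399, 58, 16, 280], array([538.67, 406.71]))]
s [([336, 230, 54, 15, 290], array([361.58, 236.98])), ([430, 239, 171, 128, 1175], array([515.  , 304.97])), ([614, 378, 26, 27, 208], array([627.09, 390.23])), ([280, 390, 16, 13, 157], array([287.61, 395.94])), ([277, 413, 25, 19, 237], array([289.41, 423.92]))]
t0 [([0, 47, 640, 180, 56153], array([294.03,  97.35])), ([320, 188, 31, 44, 865], array([334.86, 210.01])), ([568, 214, 72, 27, 330], array([607.31, 227.86])), ([555, 245, 85, 75, 3835], array([589.8 , 278.17])), ([63, 257, 18, 31, 227], array([ 72.63, 273.45])), ([65, 286, 15, 31, 193], array([ 72.99, 300.68])), ([560, 298, 80, 182, 2473], array([602.06, 426.41])), ([508, 326, 51, 9, 344], array([532.92, 329.51])), ([606, 326, 34, 84, 1204], array([626.5 , 357.77])), ([537, 335, 27, 32, 304], array([552.69, 350.26])), ([510, 399, 58, 17, 281], array([538.95, 406.54]))]
s0 [([61, 179, 51, 19, 216], array([ 87.67, 188.25])), ([335, 230, 55, 15, 292], array([361.42, 237.03])), ([426, 238, 174, 128, 1135], array([512.74, 303.24])), ([614, 380, 26, 22, 172], array([627.17, 390.  ])), ([280, 390, 16, 13, 153], array([287.41, 395.86])), ([278, 413, 24, 19, 214], array([289.57, 424.2 ]))]
```

View pics/m1.png

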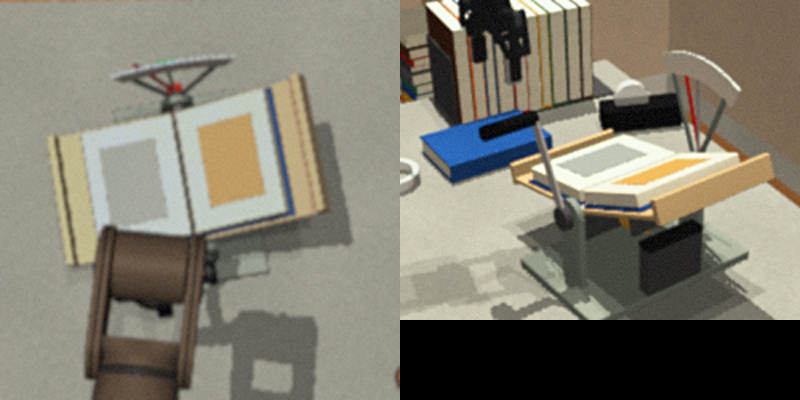

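Call:
{"fn": "play_rows", "kwargs": {
  "targets": [
    {"delta_pos":[0.0005,-0.001,-0.03],"delta_rot":[0,0,0],"claw":85},
    {"delta_pos":[0.0005,-0.001,-0.06],"delta_rot":[0,0,0],"claw":85},
    {"delta_pos":[0.0005,-0.001,-0.08],"delta_rot":[0,0,0],"claw":85},
    {"delta_pos":[0.0005,-0.001,-0.09],"delta_rot":[0,0,0],"claw":85},
    {"delta_pos":[0.0005,-0.001,-0.09],"delta_rot":[0,0,0],"claw":85}
  ],
  "newtons": 40
}}

```text
time: 2.12
eef_pos: [0.4363, 0.0487, 0.2666]
tcp_rot: [-0.057, 0.707, 0.056, 0.702]
contact_force: [-0.0, 0.1, 0.3]
opening: 0.994
```

Run:
```python
from see import *
s=ctrl.read_camera("side");print(ctrl.get_state()["contact_force"],ctrl.get_state()["eef_pos"])
cv2.imwrite("pics/s2.png",cv2.resize(s[110:290,200:410],(700,600),interpolation=cv2.INTER_CUBIC))
```

```text
[-0.63752893  0.65454928  0.49937182] [0.4374076  0.04840358 0.26878868]
```

View pics/s2.png

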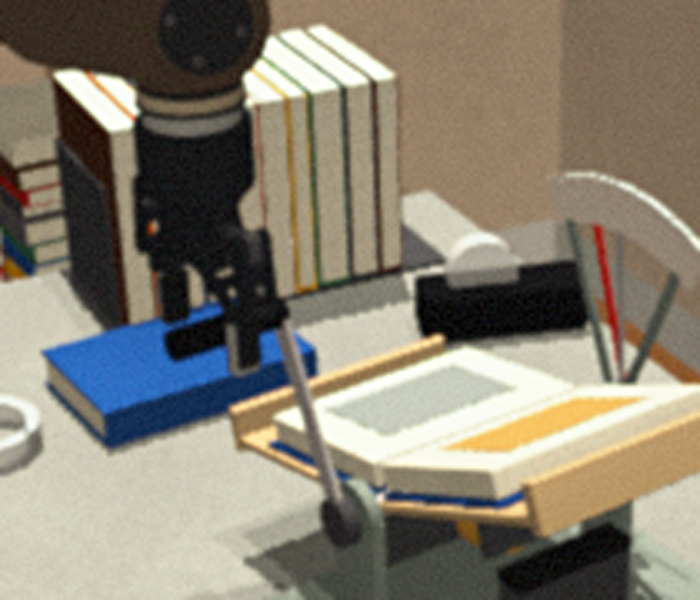

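The bar lies between the fingers at about (230,330) in the crop. Closing now.

Call:
{"fn": "play_rows", "kwargs": {
  "targets": [
    {"delta_pos":[0,0,0],"delta_rot":[0,0,0],"claw":15},
    {"delta_pos":[0,0,0],"delta_rot":[0,0,0],"claw":15},
    {"delta_pos":[0,0,0],"delta_rot":[0,0,0],"claw":15},
    {"delta_pos":[0,0,0],"delta_rot":[0,0,0],"claw":15},
    {"delta_pos":[0,0,0],"delta_rot":[0,0,0],"claw":15},
    {"delta_pos":[0,0,0],"delta_rot":[0,0,0],"claw":15},
    {"delta_pos":[0,0,0],"delta_rot":[0,0,0],"claw":15},
    {"delta_pos":[0,0,0],"delta_rot":[0,0,0],"claw":15}
  ],
  "newtons": 40
}}

```text
time: 2.83
eef_pos: [0.4377, 0.0485, 0.2695]
tcp_rot: [-0.057, 0.706, 0.056, 0.704]
contact_force: [-0.8, 1.7, 3.9]
opening: 0.244
```

```bash
cat >> see.py <<'E'
def cen(im,n):
    m,l,s,c=orange(im);lo,hi=(((310,180),(362,245)) if n=="top" else ((300,215),(410,275)))
    i=max((i for i in range(1,len(s)) if lo[0]<c[i][0]<hi[0] and lo[1]<c[i][1]<hi[1]),key=lambda i:s[i][4])
    k=cv2.dilate((l==i).astype(np.uint8),np.ones((3,3)))
    d=im[...,2].astype(float)-im[...,0];W=k*np.clip(d-50,0,50)
    y,x=np.mgrid[:480,:640];return np.array([(W*x).sum(),(W*y).sum()])/W.sum()
E
python3 - <<'E'
from see import *
from scipy.optimize import least_squares
s=[cen(ctrl.read_camera("side"),"side") for _ in range(3)];t=[cen(ctrl.read_camera("top"),"top") for _ in range(2)]
t+= [cen(cv2.imread(f"pics/{f}.png"),"top") for f in("top0","t1")];s+=[cen(cv2.imread(f"pics/{f}.png"),"side") for f in("side0","s1")]
print(np.round(s,2),np.round(t,2))
S=np.mean(s,0);T=np.mean(t,0)
p=least_squares(lambda p:np.r_[proj("top",p)-T,proj("side",p)-S],[.63,-.06,.15]);print(p.x,p.fun)
v=[.6266,.009,.1554];c_,s_=np.cos(v[2]),np.sin(v[2]);d=p.x-[v[0],v[1],0]
q=np.array([c_*d[0]+s_*d[1],-s_*d[0]+c_*d[1],d[2]-.13]);print("stand",q)
a=.3;print("cradle frame",[q[0],np.cos(a)*q[1]-np.sin(a)*q[2],np.sin(a)*q[1]+np.cos(a)*q[2]])
for x in(.12,.125,.13):
  for r in(.165,.175,.18): print(x,r,[ (235-235+ (proj("top",w(v,arc(x,r,a_)))-[235,140])*3.75).round(0).tolist() for a_ in(-.3,-.06)])
st=ctrl.get_state();print({k:st[k] for k in("time","eef_pos","contact_force","opening")})
E
```

```text
[[362.2  236.73]
 [362.18 236.74]
 [362.28 236.72]
 [362.16 236.74]
 [362.28 236.71]] [[334.93 209.76]
 [334.95 209.78]
 [334.96 209.78]
 [334.95 209.75]]
[ 0.63543326 -0.05025917  0.190634  ] [ 0.18644104 -0.46756867 -0.38847288  0.0872631 ]
stand [-0.00044504 -0.05991225  0.060634  ]
cradle frame [np.float64(-0.0004450423977823536), np.float64(-0.07515492898330603), np.float64(0.04022059529400124)]
0.12 0.165 [[203.0, 98.0], [255.0, 86.0]]
0.12 0.175 [[199.0, 95.0], [254.0, 83.0]]
0.12 0.18 [[196.0, 94.0], [254.0, 81.0]]
0.125 0.165 [[202.0, 92.0], [254.0, 80.0]]
0.125 0.175 [[197.0, 89.0], [253.0, 76.0]]
0.125 0.18 [[195.0, 87.0], [252.0, 74.0]]
0.13 0.165 [[201.0, 85.0], [253.0, 73.0]]
0.13 0.175 [[196.0, 82.0], [252.0, 70.0]]
0.13 0.18 [[194.0, 80.0], [251.0, 68.0]]
{'time': 3.0833, 'eef_pos': array([0.43767519, 0.04853668, 0.26948403]), 'contact_force': array([-2.01494786,  2.22152612,  5.06699576]), 'opening': 0.24612626959923375}
```

Measurement noise is about 0.001 rad. The marker is about -0.06, and the grip geometry agrees with the fit (r = 0.150, h = -0.47). Next I'll write the estimator and planner.

```bash
cat > c.py <<'E'
import sys,json,os
from see import *
from scipy.optimize import least_squares,brentq
I,KS,D,LAG,DT=.063,.25,.02,.04,.01
V=np.array([.6266,.009,.1554]);Q=np.array([-.00045,-.07515,.04022]);S0=np.array([362.22,236.73])
cs,sn=np.cos(V[2]),np.sin(V[2])
def th_of(c):
    def pr(a): return proj("side",w(V,[Q[0],np.cos(a)*Q[1]-np.sin(a)*Q[2],.13+np.sin(a)*Q[1]+np.cos(a)*Q[2]]))
    off=S0-pr(-.3);return float(least_squares(lambda a:pr(a[0])+off-c,[-.1]).x[0])
def h_of(p): return float(np.arctan2(-(-sn*(p[0]-V[0])+cs*(p[1]-V[1])),p[2]-.136))
def pos(h,R=.151): return w(V,[-.1805,-R*np.sin(h),.136+R*np.cos(h)])
L=json.load(open("log.json")) if os.path.exists("log.json") else {"m":[],"k":[],"plan":None}
# measure
n=int(sys.argv[1]);new=[]
s=ctrl.get_state();t_end=s["time"];h_end=h_of(s["eef_pos"])
if L["plan"]:
    t0=L["plan"]["t"];L["k"]+=[[t0+(i+1)/12,h] for i,h in enumerate(L["plan"]["h"])]
    print("plan end",round(t0+len(L["plan"]["h"])/12,3),"actual",round(t_end,3),"h cmd/meas",L["plan"]["h"][-1],round(h_end,3));L["plan"]=None
else: L["k"].append([t_end,h_end])
for _ in range(n):
    t=ctrl.get_state()["time"];im=ctrl.read_camera("side");new.append([t,th_of(cen(im,"side"))])
L["m"]+=new
s=ctrl.get_state();now=s["time"];L["k"].append([now,L["k"][-1][1]])
print("t",round(now,3),"theta",[round(x[1],4) for x in new],"h meas",round(h_of(s["eef_pos"]),3),"F",s["contact_force"].round(1),"open",round(s["opening"],2))
# h(t), lagged
K=np.array(L["k"]);tg=np.arange(K[0,0],now+DT/2,DT);hc=np.interp(tg,K[:,0],K[:,1]);hh=hc.copy()
for i in range(1,len(hh)): hh[i]=hh[i-1]+(hc[i]-hh[i-1])*DT/LAG
hd=np.gradient(hh,DT)
def sim(th,om,a,b,k,bb):
    i,j=int(round((a-tg[0])/DT)),int(round((b-tg[0])/DT))
    for q in range(i,min(j,len(hh))):
        om+=DT*(k*th+KS*(hh[q]-th)+D*(hd[q]-om)+bb)/I;th+=DT*om
        if th<-.3: th,om=-.3,max(om,0)
    return th,om
def est():
    M=np.array(L["m"]);up=np.nonzero(M[:,1]>-.293)[0]
    if len(up)==0: return None
    g=[];i0=max(0,up[0]-2)
    M=M[i0:];idx=[[0]]
    for i in range(1,len(M)):
        if M[i,0]-M[idx[-1][0],0]<.12: idx[-1].append(i)
        else: idx.append([i])
    rest_start=i0>=0 and len(idx)<=14; idx=idx[-14:]
    T=[M[x[0],0] for x in idx]
    def f(p):
        k,b=p[:2];r=[(k-.47)/.04,b/.04]
        if rest_start: r+=[(p[2]+.3)/.002,p[3]/.005]
        for g,x in enumerate(idx):
            th,om=p[2+2*g:4+2*g]
            for i in x: r.append((sim(th,om,T[g],M[i,0],k,b)[0]-M[i,1])/.002)
            if g+1<len(idx):
                a,o=sim(th,om,T[g],T[g+1],k,b);r+=[(a-p[4+2*g])/.003,(o-p[5+2*g])/.012]
        return r
    p0=[.47,0]
    for x in idx: p0+=[M[x[0],1],0]
    for g in range(1,len(idx)): p0[3+2*g]=(p0[2+2*g]-p0[2*g])/(T[g]-T[g-1])
    p=least_squares(f,p0,diff_step=1e-4).x;th,om=sim(p[-2],p[-1],T[-1],now,p[0],p[1])
    print("est k %.3f b %.4f th %.4f om %.4f"%(p[0],p[1],th,om));return p[0],p[1],th,om
E_=est() if sys.argv[2]!="ramp" or len(sys.argv)>5 else None
h0=L["k"][-1][1];cur=s["eef_pos"]
if sys.argv[2]=="ramp":
    ht,N=float(sys.argv[3]),int(sys.argv[4]);hs=[h0+(ht-h0)*(i+1)/N for i in range(N)]
else:
    tt,TT,N=float(sys.argv[3]),float(sys.argv[4]),int(sys.argv[5]);k,b,th,om=E_
    acc=(k*th+KS*(h0-th)-D*om+b)/I
    A=np.array([[TT**3,TT**4,TT**5],[3*TT**2,4*TT**3,5*TT**4],[6*TT,12*TT**2,20*TT**3]])
    c=np.r_[th,om,acc/2,np.linalg.solve(A,[tt-th-om*TT-acc/2*TT**2,-om-acc*TT,-acc])][::-1]
    def des(x):
        if x>TT: return tt,0,0
        return np.polyval(c,x),np.polyval(np.polyder(c),x),np.polyval(np.polyder(c,2),x)
    hs=[];lev=h0-th
    for i in range(N):
        x=(i+1)/12+LAG;a=des(x);lev=(I*a[2]-k*a[0]-b)/KS;hs.append(a[0]+lev)
rows=[];H=[]
for h in hs:
    d=np.round((pos(h)-cur)*2000)/2000;rows.append(d.tolist());H.append(round(h_of(cur+d),4))
print("H",H)
if E_:
    # forecast with the rounded plan
    th,om=E_[2:];hl=hh[-1];kn_t=np.r_[0,(np.arange(len(H))+1)/12];kn=np.r_[h0,H];out=[]
    for q in range(int(len(H)/12/DT)+10):
        c_=np.interp(q*DT,kn_t,kn);dh=(c_-hl)/LAG;hl+=dh*DT
        om+=DT*(E_[0]*th+KS*(hl-th)+D*(dh-om)+E_[1])/I;th+=DT*om
        if q%8==7: out.append(round(th,3))
    print("forecast",out,"om",round(om,3))
for r in rows: print(json.dumps({"delta_pos":r,"delta_rot":[0,0,0],"claw":15}))
L["plan"]={"t":now,"h":H};json.dump(L,open("log.json","w"))
E
python3 c.py 1 ramp 0.0 10
```

```text
t 3.133 theta [-0.3004] h meas -0.473 F [0.4 2.4 4.9] open 0.24
H [-0.4253, -0.3775, -0.3309, -0.2854, -0.2368, -0.189, -0.1412, -0.0939, -0.047, -0.0002]
{"delta_pos": [0.001, -0.006, 0.004], "delta_rot": [0, 0, 0], "claw": 15}
{"delta_pos": [0.002, -0.0125, 0.007], "delta_rot": [0, 0, 0], "claw": 15}
{"delta_pos": [0.003, -0.019, 0.0095], "delta_rot": [0, 0, 0], "claw": 15}
{"delta_pos": [0.004, -0.0255, 0.0115], "delta_rot": [0, 0, 0], "claw": 15}
{"delta_pos": [0.005, -0.0325, 0.0135], "delta_rot": [0, 0, 0], "claw": 15}
{"delta_pos": [0.006, -0.0395, 0.015], "delta_rot": [0, 0, 0], "claw": 15}
{"delta_pos": [0.0075, -0.0465, 0.016], "delta_rot": [0, 0, 0], "claw": 15}
{"delta_pos": [0.0085, -0.0535, 0.017], "delta_rot": [0, 0, 0], "claw": 15}
{"delta_pos": [0.0095, -0.0605, 0.0175], "delta_rot": [0, 0, 0], "claw": 15}
{"delta_pos": [0.0105, -0.0675, 0.0175], "delta_rot": [0, 0, 0], "claw": 15}
```

Call:
{"fn": "play_rows", "kwargs": {
  "targets": [
    {"delta_pos":[0.001,-0.006,0.004],"delta_rot":[0,0,0],"claw":15},
    {"delta_pos":[0.002,-0.0125,0.007],"delta_rot":[0,0,0],"claw":15},
    {"delta_pos":[0.003,-0.019,0.0095],"delta_rot":[0,0,0],"claw":15},
    {"delta_pos":[0.004,-0.0255,0.0115],"delta_rot":[0,0,0],"claw":15},
    {"delta_pos":[0.005,-0.0325,0.0135],"delta_rot":[0,0,0],"claw":15},
    {"delta_pos":[0.006,-0.0395,0.015],"delta_rot":[0,0,0],"claw":15},
    {"delta_pos":[0.0075,-0.0465,0.016],"delta_rot":[0,0,0],"claw":15},
    {"delta_pos":[0.0085,-0.0535,0.017],"delta_rot":[0,0,0],"claw":15},
    {"delta_pos":[0.0095,-0.0605,0.0175],"delta_rot":[0,0,0],"claw":15},
    {"delta_pos":[0.0105,-0.0675,0.0175],"delta_rot":[0,0,0],"claw":15}
  ]
}}

```text
time: 3.97
eef_pos: [0.4483, -0.0196, 0.2883]
tcp_rot: [-0.056, 0.705, 0.056, 0.704]
contact_force: [-0.2, 2.9, 3.4]
opening: 0.244
```

```bash
python3 c.py 2 ramp 0.12 4
```

```text
plan end 3.967 actual 3.967 h cmd/meas -0.0002 0.005
t 4.067 theta [-0.3001, -0.2995] h meas 0.009 F [-0.8  3.6  6.1] open 0.24
H [0.0288, 0.0588, 0.0894, 0.1196]
{"delta_pos": [0.0005, -0.003, -0.0015], "delta_rot": [0, 0, 0], "claw": 15}
{"delta_pos": [0.001, -0.0075, -0.0015], "delta_rot": [0, 0, 0], "claw": 15}
{"delta_pos": [0.002, -0.012, -0.002], "delta_rot": [0, 0, 0], "claw": 15}
{"delta_pos": [0.0025, -0.0165, -0.0025], "delta_rot": [0, 0, 0], "claw": 15}
```

Call:
{"fn": "play_rows", "kwargs": {
  "targets": [
    {"delta_pos":[0.0005,-0.003,-0.0015],"delta_rot":[0,0,0],"claw":15},
    {"delta_pos":[0.001,-0.0075,-0.0015],"delta_rot":[0,0,0],"claw":15},
    {"delta_pos":[0.002,-0.012,-0.002],"delta_rot":[0,0,0],"claw":15},
    {"delta_pos":[0.0025,-0.0165,-0.0025],"delta_rot":[0,0,0],"claw":15}
  ]
}}

```text
time: 4.4
eef_pos: [0.4511, -0.0374, 0.2867]
tcp_rot: [-0.056, 0.705, 0.055, 0.705]
contact_force: [-0.2, 2.6, 7.5]
opening: 0.245
```

```bash
python3 c.py 2 ramp 0.2 4
```

```text
plan end 4.4 actual 4.4 h cmd/meas 0.1196 0.124
t 4.5 theta [-0.2997, -0.2997] h meas 0.126 F [-0.9  3.1  5.8] open 0.24
H [0.1398, 0.1602, 0.1806, 0.2005]
{"delta_pos": [0.0005, -0.002, -0.001], "delta_rot": [0, 0, 0], "claw": 15}
{"delta_pos": [0.001, -0.005, -0.0015], "delta_rot": [0, 0, 0], "claw": 15}
{"delta_pos": [0.0015, -0.008, -0.002], "delta_rot": [0, 0, 0], "claw": 15}
{"delta_pos": [0.0015, -0.011, -0.0025], "delta_rot": [0, 0, 0], "claw": 15}
```

Call:
{"fn": "play_rows", "kwargs": {
  "targets": [
    {"delta_pos":[0.0005,-0.002,-0.001],"delta_rot":[0,0,0],"claw":15},
    {"delta_pos":[0.001,-0.005,-0.0015],"delta_rot":[0,0,0],"claw":15},
    {"delta_pos":[0.0015,-0.008,-0.002],"delta_rot":[0,0,0],"claw":15},
    {"delta_pos":[0.0015,-0.011,-0.0025],"delta_rot":[0,0,0],"claw":15}
  ]
}}

```text
time: 4.83
eef_pos: [0.4529, -0.0491, 0.284]
tcp_rot: [-0.056, 0.705, 0.055, 0.705]
contact_force: [1.8, 4.7, 2.9]
opening: 0.242
```

```bash
python3 c.py 2 ramp 0.27 4
```

```text
plan end 4.833 actual 4.833 h cmd/meas 0.2005 0.203
t 4.933 theta [-0.2998, -0.2988] h meas 0.203 F [0.6 3.8 2.2] open 0.24
H [0.217, 0.2342, 0.2517, 0.2689]
{"delta_pos": [0.0005, -0.002, -0.0005], "delta_rot": [0, 0, 0], "claw": 15}
{"delta_pos": [0.001, -0.0045, -0.001], "delta_rot": [0, 0, 0], "claw": 15}
{"delta_pos": [0.001, -0.007, -0.002], "delta_rot": [0, 0, 0], "claw": 15}
{"delta_pos": [0.0015, -0.0095, -0.0025], "delta_rot": [0, 0, 0], "claw": 15}
```

Call:
{"fn": "play_rows", "kwargs": {
  "targets": [
    {"delta_pos":[0.0005,-0.002,-0.0005],"delta_rot":[0,0,0],"claw":15},
    {"delta_pos":[0.001,-0.0045,-0.001],"delta_rot":[0,0,0],"claw":15},
    {"delta_pos":[0.001,-0.007,-0.002],"delta_rot":[0,0,0],"claw":15},
    {"delta_pos":[0.0015,-0.0095,-0.0025],"delta_rot":[0,0,0],"claw":15}
  ]
}}

```text
time: 5.27
eef_pos: [0.4545, -0.0589, 0.2817]
tcp_rot: [-0.056, 0.705, 0.055, 0.705]
contact_force: [-0.4, 3.7, 3.1]
opening: 0.244
```

```bash
python3 c.py 2 ramp 0.34 4
```

```text
plan end 5.267 actual 5.267 h cmd/meas 0.2689 0.271
t 5.367 theta [-0.2992, -0.2994] h meas 0.272 F [-0.6  3.8  5. ] open 0.24
H [0.2864, 0.303, 0.3211, 0.3392]
{"delta_pos": [0.0005, -0.002, -0.001], "delta_rot": [0, 0, 0], "claw": 15}
{"delta_pos": [0.0005, -0.0045, -0.0015], "delta_rot": [0, 0, 0], "claw": 15}
{"delta_pos": [0.001, -0.007, -0.0025], "delta_rot": [0, 0, 0], "claw": 15}
{"delta_pos": [0.0015, -0.0095, -0.0035], "delta_rot": [0, 0, 0], "claw": 15}
```

Call:
{"fn": "play_rows", "kwargs": {
  "targets": [
    {"delta_pos":[0.0005,-0.002,-0.001],"delta_rot":[0,0,0],"claw":15},
    {"delta_pos":[0.0005,-0.0045,-0.0015],"delta_rot":[0,0,0],"claw":15},
    {"delta_pos":[0.001,-0.007,-0.0025],"delta_rot":[0,0,0],"claw":15},
    {"delta_pos":[0.0015,-0.0095,-0.0035],"delta_rot":[0,0,0],"claw":15}
  ]
}}

```text
time: 5.7
eef_pos: [0.4561, -0.0689, 0.2782]
tcp_rot: [-0.056, 0.705, 0.054, 0.705]
contact_force: [-0.5, 3.5, 4.7]
opening: 0.242
```

```bash
python3 c.py 2 ramp 0.41 4
```

```text
plan end 5.7 actual 5.7 h cmd/meas 0.3392 0.342
t 5.8 theta [-0.2894, -0.286] h meas 0.342 F [0.8 3.8 4.5] open 0.24
H [0.3561, 0.3738, 0.3919, 0.41]
{"delta_pos": [0.0005, -0.002, -0.0005], "delta_rot": [0, 0, 0], "claw": 15}
{"delta_pos": [0.0005, -0.0045, -0.0015], "delta_rot": [0, 0, 0], "claw": 15}
{"delta_pos": [0.001, -0.007, -0.0025], "delta_rot": [0, 0, 0], "claw": 15}
{"delta_pos": [0.0015, -0.0095, -0.0035], "delta_rot": [0, 0, 0], "claw": 15}
```

```bash
python3 -c "
import json;L=json.load(open('log.json'));L['plan']=None;json.dump(L,open('log.json','w'))"
time python3 c.py 0 plan -0.06 2.2 5
```

```text
t 5.8 theta [] h meas 0.342 F [0.8 3.8 4.5] open 0.24
est k 0.470 b -0.0001 th -0.2810 om 0.1016
H [0.2957, 0.2683, 0.2408, 0.216, 0.1924]
forecast [np.float64(-0.272), np.float64(-0.262), np.float64(-0.252), np.float64(-0.242), np.float64(-0.232), np.float64(-0.224)] om 0.106
{"delta_pos": [-0.001, 0.0065, 0.0025], "delta_rot": [0, 0, 0], "claw": 15}
{"delta_pos": [-0.0015, 0.0105, 0.0035], "delta_rot": [0, 0, 0], "claw": 15}
{"delta_pos": [-0.002, 0.0145, 0.0045], "delta_rot": [0, 0, 0], "claw": 15}
{"delta_pos": [-0.003, 0.018, 0.0055], "delta_rot": [0, 0, 0], "claw": 15}
{"delta_pos": [-0.0035, 0.0215, 0.006], "delta_rot": [0, 0, 0], "claw": 15}
real	0m0.814s
user	0m1.413s
sys	0m0.104s
```

Call:
{"fn": "play_rows", "kwargs": {
  "targets": [
    {"delta_pos":[-0.001,0.0065,0.0025],"delta_rot":[0,0,0],"claw":15},
    {"delta_pos":[-0.0015,0.0105,0.0035],"delta_rot":[0,0,0],"claw":15},
    {"delta_pos":[-0.002,0.0145,0.0045],"delta_rot":[0,0,0],"claw":15},
    {"delta_pos":[-0.003,0.018,0.0055],"delta_rot":[0,0,0],"claw":15},
    {"delta_pos":[-0.0035,0.0215,0.006],"delta_rot":[0,0,0],"claw":15}
  ]
}}

```text
time: 6.22
eef_pos: [0.4528, -0.0481, 0.2849]
tcp_rot: [-0.058, 0.705, 0.053, 0.705]
contact_force: [1.1, -4.6, 1.8]
opening: 0.243
```

```bash
python3 c.py 2 plan -0.06 1.8 5
```

```text
plan end 6.217 actual 6.217 h cmd/meas 0.1924 0.196
t 6.317 theta [-0.2347, -0.2313] h meas 0.191 F [-1.3 -2.7  5.2] open 0.24
est k 0.467 b -0.0016 th -0.2261 om 0.0893
H [0.2028, 0.2065, 0.2065, 0.2028, 0.1925]
forecast [np.float64(-0.219), np.float64(-0.212), np.float64(-0.205), np.float64(-0.197), np.float64(-0.189), np.float64(-0.18)] om 0.11
{"delta_pos": [0.0, -0.0015, -0.0015], "delta_rot": [0, 0, 0], "claw": 15}
{"delta_pos": [0.0005, -0.002, -0.0015], "delta_rot": [0, 0, 0], "claw": 15}
{"delta_pos": [0.0005, -0.002, -0.0015], "delta_rot": [0, 0, 0], "claw": 15}
{"delta_pos": [0.0, -0.0015, -0.0015], "delta_rot": [0, 0, 0], "claw": 15}
{"delta_pos": [-0.0, 0.0, -0.001], "delta_rot": [0, 0, 0], "claw": 15}
```

The estimator tracks well, so I'll continue.

Call:
{"fn": "play_rows", "kwargs": {
  "targets": [
    {"delta_pos":[0.0,-0.0015,-0.0015],"delta_rot":[0,0,0],"claw":15},
    {"delta_pos":[0.0005,-0.002,-0.0015],"delta_rot":[0,0,0],"claw":15},
    {"delta_pos":[0.0005,-0.002,-0.0015],"delta_rot":[0,0,0],"claw":15},
    {"delta_pos":[0.0,-0.0015,-0.0015],"delta_rot":[0,0,0],"claw":15},
    {"delta_pos":[0.0,0.0,-0.001],"delta_rot":[0,0,0],"claw":15}
  ]
}}

```text
time: 6.73
eef_pos: [0.4528, -0.0478, 0.2852]
tcp_rot: [-0.057, 0.705, 0.054, 0.705]
contact_force: [-1.0, -2.4, 5.2]
opening: 0.243
```

```bash
python3 c.py 2 plan -0.06 1.4 5
```

```text
plan end 6.733 actual 6.733 h cmd/meas 0.1925 0.193
t 6.833 theta [-0.2081, -0.2068] h meas 0.192 F [-0.8 -2.4  6.3] open 0.24
est k 0.427 b -0.0143 th -0.2044 om 0.0351
H [0.2524, 0.2727, 0.2736, 0.2628, 0.2416]
forecast [np.float64(-0.201), np.float64(-0.197), np.float64(-0.19), np.float64(-0.181), np.float64(-0.171), np.float64(-0.159)] om 0.16
{"delta_pos": [0.0015, -0.0085, -0.003], "delta_rot": [0, 0, 0], "claw": 15}
{"delta_pos": [0.002, -0.0115, -0.0035], "delta_rot": [0, 0, 0], "claw": 15}
{"delta_pos": [0.002, -0.0115, -0.004], "delta_rot": [0, 0, 0], "claw": 15}
{"delta_pos": [0.0015, -0.01, -0.0035], "delta_rot": [0, 0, 0], "claw": 15}
{"delta_pos": [0.001, -0.007, -0.0025], "delta_rot": [0, 0, 0], "claw": 15}
```

Call:
{"fn": "play_rows", "kwargs": {
  "targets": [
    {"delta_pos":[0.0015,-0.0085,-0.003],"delta_rot":[0,0,0],"claw":15},
    {"delta_pos":[0.002,-0.0115,-0.0035],"delta_rot":[0,0,0],"claw":15},
    {"delta_pos":[0.002,-0.0115,-0.004],"delta_rot":[0,0,0],"claw":15},
    {"delta_pos":[0.0015,-0.01,-0.0035],"delta_rot":[0,0,0],"claw":15},
    {"delta_pos":[0.001,-0.007,-0.0025],"delta_rot":[0,0,0],"claw":15}
  ]
}}

```text
time: 7.25
eef_pos: [0.4538, -0.0539, 0.2836]
tcp_rot: [-0.056, 0.705, 0.055, 0.705]
contact_force: [-0.4, -0.9, 4.8]
opening: 0.238
```

```bash
python3 c.py 2 plan -0.06 1.3 5
```

```text
plan end 7.25 actual 7.25 h cmd/meas 0.2416 0.236
t 7.35 theta [-0.1793, -0.1741] h meas 0.235 F [-1.  -0.9  7. ] open 0.25
est k 0.407 b -0.0200 th -0.1677 om 0.1239
H [0.1949, 0.1707, 0.1471, 0.1304, 0.1133]
forecast [np.float64(-0.157), np.float64(-0.147), np.float64(-0.138), np.float64(-0.13), np.float64(-0.123), np.float64(-0.117)] om 0.059
{"delta_pos": [-0.001, 0.006, 0.0005], "delta_rot": [0, 0, 0], "claw": 15}
{"delta_pos": [-0.0015, 0.0095, 0.0015], "delta_rot": [0, 0, 0], "claw": 15}
{"delta_pos": [-0.002, 0.013, 0.002], "delta_rot": [0, 0, 0], "claw": 15}
{"delta_pos": [-0.0025, 0.0155, 0.002], "delta_rot": [0, 0, 0], "claw": 15}
{"delta_pos": [-0.003, 0.018, 0.0025], "delta_rot": [0, 0, 0], "claw": 15}
```

Call:
{"fn": "play_rows", "kwargs": {
  "targets": [
    {"delta_pos":[-0.001,0.006,0.0005],"delta_rot":[0,0,0],"claw":15},
    {"delta_pos":[-0.0015,0.0095,0.0015],"delta_rot":[0,0,0],"claw":15},
    {"delta_pos":[-0.002,0.013,0.002],"delta_rot":[0,0,0],"claw":15},
    {"delta_pos":[-0.0025,0.0155,0.002],"delta_rot":[0,0,0],"claw":15},
    {"delta_pos":[-0.003,0.018,0.0025],"delta_rot":[0,0,0],"claw":15}
  ]
}}

```text
time: 7.77
eef_pos: [0.451, -0.0364, 0.2871]
tcp_rot: [-0.057, 0.704, 0.054, 0.706]
contact_force: [0.6, -4.9, 4.8]
opening: 0.241
```

```bash
python3 c.py 2 plan -0.06 1.2 5
```

```text
plan end 7.767 actual 7.767 h cmd/meas 0.1133 0.116
t 7.867 theta [-0.1293, -0.127] h meas 0.116 F [-0.6 -4.   6.1] open 0.25
est k 0.398 b -0.0225 th -0.1248 om 0.0354
H [0.1784, 0.1988, 0.2059, 0.2021, 0.1849]
forecast [np.float64(-0.122), np.float64(-0.119), np.float64(-0.114), np.float64(-0.109), np.float64(-0.102), np.float64(-0.094)] om 0.099
{"delta_pos": [0.0015, -0.009, -0.0025], "delta_rot": [0, 0, 0], "claw": 15}
{"delta_pos": [0.002, -0.012, -0.003], "delta_rot": [0, 0, 0], "claw": 15}
{"delta_pos": [0.002, -0.013, -0.0035], "delta_rot": [0, 0, 0], "claw": 15}
{"delta_pos": [0.002, -0.0125, -0.003], "delta_rot": [0, 0, 0], "claw": 15}
{"delta_pos": [0.0015, -0.01, -0.0025], "delta_rot": [0, 0, 0], "claw": 15}
```

Call:
{"fn": "play_rows", "kwargs": {
  "targets": [
    {"delta_pos":[0.0015,-0.009,-0.0025],"delta_rot":[0,0,0],"claw":15},
    {"delta_pos":[0.002,-0.012,-0.003],"delta_rot":[0,0,0],"claw":15},
    {"delta_pos":[0.002,-0.013,-0.0035],"delta_rot":[0,0,0],"claw":15},
    {"delta_pos":[0.002,-0.0125,-0.003],"delta_rot":[0,0,0],"claw":15},
    {"delta_pos":[0.0015,-0.01,-0.0025],"delta_rot":[0,0,0],"claw":15}
  ]
}}

```text
time: 8.28
eef_pos: [0.4525, -0.0454, 0.2855]
tcp_rot: [-0.056, 0.704, 0.055, 0.706]
contact_force: [0.1, -1.1, 6.1]
opening: 0.244
```

```bash
python3 c.py 2 plan -0.06 1.0 5
```

```text
plan end 8.283 actual 8.283 h cmd/meas 0.1849 0.178
t 8.383 theta [-0.0988, -0.0936] h meas 0.176 F [-1.3 -0.3  6.3] open 0.24
est k 0.400 b -0.0220 th -0.0886 om 0.1054
H [0.0928, 0.0624, 0.0491, 0.0491, 0.0629]
forecast [np.float64(-0.08), np.float64(-0.074), np.float64(-0.07), np.float64(-0.068), np.float64(-0.069), np.float64(-0.071)] om -0.041
{"delta_pos": [-0.002, 0.0125, 0.001], "delta_rot": [0, 0, 0], "claw": 15}
{"delta_pos": [-0.003, 0.017, 0.001], "delta_rot": [0, 0, 0], "claw": 15}
{"delta_pos": [-0.003, 0.019, 0.0015], "delta_rot": [0, 0, 0], "claw": 15}
{"delta_pos": [-0.003, 0.019, 0.0015], "delta_rot": [0, 0, 0], "claw": 15}
{"delta_pos": [-0.0025, 0.017, 0.001], "delta_rot": [0, 0, 0], "claw": 15}
```

```bash
python3 - <<'E'
s=open("c.py").read()
a=s.index("    hs=[];lev=h0-th");b=s.index("rows=[];H=[]")
s=s[:a]+"""    lev=h0-th;tr=[]
    for q in range(1,int((N/12+LAG)/DT)+3):
        a=des(q*DT);lev=(I*a[2]-k*a[0]-b+D/DT*lev)/(KS+D/DT);tr.append(a[0]+lev)
    hs=[float(np.interp((i+1)/12+LAG,DT*(1+np.arange(len(tr))),tr)) for i in range(N)]
"""+s[b:]
s=s.replace("out.append(round(th,3))","out.append(round(float(th),3))")
open("c.py","w").write(s)
import json;L=json.load(open('log.json'));L['plan']=None;json.dump(L,open('log.json','w'))
E
python3 c.py 0 plan -0.06 1.0 5
```

```text
t 8.383 theta [] h meas 0.176 F [-1.3 -0.3  6.3] open 0.24
est k 0.400 b -0.0220 th -0.0886 om 0.1054
H [0.1336, 0.0993, 0.076, 0.0629, 0.0629]
forecast [-0.08, -0.073, -0.066, -0.062, -0.059, -0.058] om -0.002
{"delta_pos": [-0.001, 0.0065, 0.0], "delta_rot": [0, 0, 0], "claw": 15}
{"delta_pos": [-0.002, 0.0115, 0.001], "delta_rot": [0, 0, 0], "claw": 15}
{"delta_pos": [-0.0025, 0.015, 0.001], "delta_rot": [0, 0, 0], "claw": 15}
{"delta_pos": [-0.0025, 0.017, 0.001], "delta_rot": [0, 0, 0], "claw": 15}
{"delta_pos": [-0.0025, 0.017, 0.001], "delta_rot": [0, 0, 0], "claw": 15}
```

Call:
{"fn": "play_rows", "kwargs": {
  "targets": [
    {"delta_pos":[-0.001,0.0065,0.0],"delta_rot":[0,0,0],"claw":15},
    {"delta_pos":[-0.002,0.0115,0.001],"delta_rot":[0,0,0],"claw":15},
    {"delta_pos":[-0.0025,0.015,0.001],"delta_rot":[0,0,0],"claw":15},
    {"delta_pos":[-0.0025,0.017,0.001],"delta_rot":[0,0,0],"claw":15},
    {"delta_pos":[-0.0025,0.017,0.001],"delta_rot":[0,0,0],"claw":15}
  ]
}}

```text
time: 8.8
eef_pos: [0.4499, -0.0285, 0.2879]
tcp_rot: [-0.057, 0.704, 0.054, 0.706]
contact_force: [-1.4, -3.0, 8.0]
opening: 0.239
```

```bash
python3 c.py 2 plan -0.06 1.0 6
```

```text
plan end 8.8 actual 8.8 h cmd/meas 0.0629 0.064
t 8.9 theta [-0.0592, -0.0586] h meas 0.065 F [-2.1 -4.   7.9] open 0.24
est k 0.399 b -0.0221 th -0.0586 om -0.0055
H [0.092, 0.1157, 0.1361, 0.1463, 0.1496, 0.1463]
forecast [-0.06, -0.061, -0.063, -0.064, -0.064, -0.064, -0.063] om 0.016
{"delta_pos": [0.0005, -0.004, -0.0015], "delta_rot": [0, 0, 0], "claw": 15}
{"delta_pos": [0.001, -0.0075, -0.002], "delta_rot": [0, 0, 0], "claw": 15}
{"delta_pos": [0.0015, -0.0105, -0.0025], "delta_rot": [0, 0, 0], "claw": 15}
{"delta_pos": [0.002, -0.012, -0.0025], "delta_rot": [0, 0, 0], "claw": 15}
{"delta_pos": [0.002, -0.0125, -0.0025], "delta_rot": [0, 0, 0], "claw": 15}
{"delta_pos": [0.002, -0.012, -0.0025], "delta_rot": [0, 0, 0], "claw": 15}
```

Call:
{"fn": "play_rows", "kwargs": {
  "targets": [
    {"delta_pos":[0.0005,-0.004,-0.0015],"delta_rot":[0,0,0],"claw":15},
    {"delta_pos":[0.001,-0.0075,-0.002],"delta_rot":[0,0,0],"claw":15},
    {"delta_pos":[0.0015,-0.0105,-0.0025],"delta_rot":[0,0,0],"claw":15},
    {"delta_pos":[0.002,-0.012,-0.0025],"delta_rot":[0,0,0],"claw":15},
    {"delta_pos":[0.002,-0.0125,-0.0025],"delta_rot":[0,0,0],"claw":15},
    {"delta_pos":[0.002,-0.012,-0.0025],"delta_rot":[0,0,0],"claw":15}
  ]
}}

```text
time: 9.4
eef_pos: [0.4516, -0.0391, 0.2866]
tcp_rot: [-0.055, 0.704, 0.056, 0.706]
contact_force: [-3.2, 0.3, 9.3]
opening: 0.241
```

```bash
sed -i 's|^L\["m"\]+=new|L["m"]+=new\nif sys.argv[-1]=="top": cv2.imwrite("pics/th.png",cv2.resize(ctrl.read_camera("top")[140:200,270:350],(800,600),interpolation=cv2.INTER_CUBIC))|' c.py; python3 c.py 2 plan -0.06 1.0 6 top
```

```text
plan end 9.4 actual 9.4 h cmd/meas 0.1463 0.135
t 9.55 theta [-0.0534, -0.0526] h meas 0.134 F [-2.4  1.2  9.5] open 0.24
est k 0.403 b -0.0212 th -0.0484 om 0.0442
H [0.1044, 0.071, 0.0542, 0.0507, 0.0574, 0.0776]
forecast [-0.045, -0.042, -0.04, -0.04, -0.042, -0.045, -0.049] om -0.053
{"delta_pos": [-0.001, 0.0045, -0.0005], "delta_rot": [0, 0, 0], "claw": 15}
{"delta_pos": [-0.0015, 0.0095, 0.0], "delta_rot": [0, 0, 0], "claw": 15}
{"delta_pos": [-0.002, 0.012, 0.0], "delta_rot": [0, 0, 0], "claw": 15}
{"delta_pos": [-0.002, 0.0125, 0.0005], "delta_rot": [0, 0, 0], "claw": 15}
{"delta_pos": [-0.002, 0.0115, 0.0], "delta_rot": [0, 0, 0], "claw": 15}
{"delta_pos": [-0.0015, 0.0085, 0.0], "delta_rot": [0, 0, 0], "claw": 15}
```

View pics/th.png

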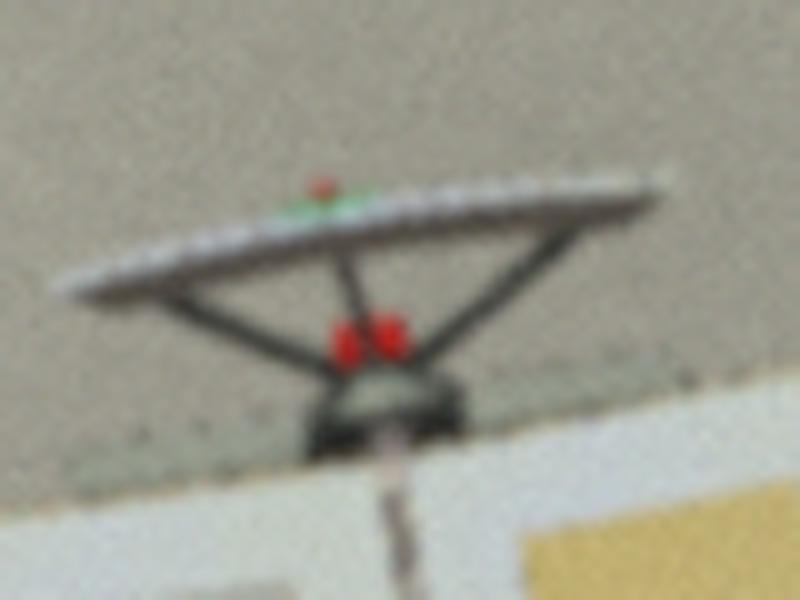

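The pointer tip (322,187) sits near the middle of the green mark (285 to 370). I'll refine the handle-angle logging to use measured values and keep holding.

```bash
python3 - <<'E'
s=open("c.py").read()
s=s.replace('L["k"].append([now,L["k"][-1][1]])','hm=h_of(s["eef_pos"]);L["k"][-1][1]=hm;L["k"].append([now,hm])').replace("R=.151","R=.152")
open("c.py","w").write(s)
import json;L=json.load(open('log.json'));L['plan']=None;json.dump(L,open('log.json','w'))
E
python3 c.py 0 plan -0.055 1.0 5
```

```text
t 9.55 theta [] h meas 0.134 F [-2.4  1.2  9.5] open 0.24
est k 0.403 b -0.0212 th -0.0484 om 0.0437
H [0.1005, 0.077, 0.0603, 0.0603, 0.0673]
forecast [-0.045, -0.042, -0.041, -0.041, -0.042, -0.044] om -0.039
{"delta_pos": [-0.001, 0.005, 0.0005], "delta_rot": [0, 0, 0], "claw": 15}
{"delta_pos": [-0.0015, 0.0085, 0.001], "delta_rot": [0, 0, 0], "claw": 15}
{"delta_pos": [-0.002, 0.011, 0.001], "delta_rot": [0, 0, 0], "claw": 15}
{"delta_pos": [-0.002, 0.011, 0.001], "delta_rot": [0, 0, 0], "claw": 15}
{"delta_pos": [-0.0015, 0.01, 0.001], "delta_rot": [0, 0, 0], "claw": 15}
```

Call:
{"fn": "play_rows", "kwargs": {
  "targets": [
    {"delta_pos":[-0.001,0.005,0.0005],"delta_rot":[0,0,0],"claw":15},
    {"delta_pos":[-0.0015,0.0085,0.001],"delta_rot":[0,0,0],"claw":15},
    {"delta_pos":[-0.002,0.011,0.001],"delta_rot":[0,0,0],"claw":15},
    {"delta_pos":[-0.002,0.011,0.001],"delta_rot":[0,0,0],"claw":15},
    {"delta_pos":[-0.0015,0.01,0.001],"delta_rot":[0,0,0],"claw":15}
  ]
}}

```text
time: 9.97
eef_pos: [0.4499, -0.0286, 0.2881]
tcp_rot: [-0.055, 0.704, 0.056, 0.705]
contact_force: [-1.6, -1.8, 5.1]
opening: 0.236
```

```bash
python3 c.py 2 plan -0.055 1.0 6
```

```text
plan end 9.967 actual 9.967 h cmd/meas 0.0673 0.064
t 10.067 theta [-0.0419, -0.0428] h meas 0.065 F [-0.4 -3.3  6.6] open 0.24
est k 0.404 b -0.0210 th -0.0447 om -0.0380
H [0.0956, 0.1219, 0.139, 0.1496, 0.1528, 0.1459]
forecast [-0.048, -0.052, -0.055, -0.057, -0.058, -0.058, -0.058] om 0.011
{"delta_pos": [0.0005, -0.0045, -0.001], "delta_rot": [0, 0, 0], "claw": 15}
{"delta_pos": [0.001, -0.0085, -0.001], "delta_rot": [0, 0, 0], "claw": 15}
{"delta_pos": [0.0015, -0.011, -0.0015], "delta_rot": [0, 0, 0], "claw": 15}
{"delta_pos": [0.002, -0.0125, -0.002], "delta_rot": [0, 0, 0], "claw": 15}
{"delta_pos": [0.002, -0.013, -0.002], "delta_rot": [0, 0, 0], "claw": 15}
{"delta_pos": [0.002, -0.012, -0.0015], "delta_rot": [0, 0, 0], "claw": 15}
```

Call:
{"fn": "play_rows", "kwargs": {
  "targets": [
    {"delta_pos":[0.0005,-0.0045,-0.001],"delta_rot":[0,0,0],"claw":15},
    {"delta_pos":[0.001,-0.0085,-0.001],"delta_rot":[0,0,0],"claw":15},
    {"delta_pos":[0.0015,-0.011,-0.0015],"delta_rot":[0,0,0],"claw":15},
    {"delta_pos":[0.002,-0.0125,-0.002],"delta_rot":[0,0,0],"claw":15},
    {"delta_pos":[0.002,-0.013,-0.002],"delta_rot":[0,0,0],"claw":15},
    {"delta_pos":[0.002,-0.012,-0.0015],"delta_rot":[0,0,0],"claw":15}
  ]
}}

```text
time: 10.57
eef_pos: [0.4515, -0.0386, 0.2869]
tcp_rot: [-0.052, 0.705, 0.059, 0.705]
contact_force: [-1.1, 2.1, 5.5]
opening: 0.238
```

```bash
python3 c.py 2 plan -0.055 1.2 7
```

```text
plan end 10.567 actual 10.567 h cmd/meas 0.1459 0.131
t 10.667 theta [-0.0504, -0.049] h meas 0.13 F [-1.6  1.9  6.2] open 0.24
est k 0.406 b -0.0205 th -0.0485 om 0.0192
H [0.1135, 0.0997, 0.09, 0.0868, 0.0868, 0.09, 0.0965]
forecast [-0.047, -0.045, -0.044, -0.044, -0.044, -0.045, -0.046, -0.048] om -0.024
{"delta_pos": [-0.0005, 0.0025, 0.0], "delta_rot": [0, 0, 0], "claw": 15}
{"delta_pos": [-0.001, 0.0045, 0.0005], "delta_rot": [0, 0, 0], "claw": 15}
{"delta_pos": [-0.001, 0.006, 0.0005], "delta_rot": [0, 0, 0], "claw": 15}
{"delta_pos": [-0.001, 0.0065, 0.0005], "delta_rot": [0, 0, 0], "claw": 15}
{"delta_pos": [-0.001, 0.0065, 0.0005], "delta_rot": [0, 0, 0], "claw": 15}
{"delta_pos": [-0.001, 0.006, 0.0005], "delta_rot": [0, 0, 0], "claw": 15}
{"delta_pos": [-0.001, 0.005, 0.0005], "delta_rot": [0, 0, 0], "claw": 15}
```

Call:
{"fn": "play_rows", "kwargs": {
  "targets": [
    {"delta_pos":[-0.0005,0.0025,0.0],"delta_rot":[0,0,0],"claw":15},
    {"delta_pos":[-0.001,0.0045,0.0005],"delta_rot":[0,0,0],"claw":15},
    {"delta_pos":[-0.001,0.006,0.0005],"delta_rot":[0,0,0],"claw":15},
    {"delta_pos":[-0.001,0.0065,0.0005],"delta_rot":[0,0,0],"claw":15},
    {"delta_pos":[-0.001,0.0065,0.0005],"delta_rot":[0,0,0],"claw":15},
    {"delta_pos":[-0.001,0.006,0.0005],"delta_rot":[0,0,0],"claw":15},
    {"delta_pos":[-0.001,0.005,0.0005],"delta_rot":[0,0,0],"claw":15}
  ]
}}

```text
time: 11.25
eef_pos: [0.4506, -0.0333, 0.2874]
tcp_rot: [-0.052, 0.705, 0.059, 0.705]
contact_force: [1.8, -2.6, 5.5]
opening: 0.242
```

```bash
python3 c.py 2 plan -0.055 1.2 7
```

```text
plan end 11.25 actual 11.25 h cmd/meas 0.0965 0.096
t 11.35 theta [-0.0429, -0.0432] h meas 0.097 F [ 0.5 -3.3  4.5] open 0.24
est k 0.407 b -0.0204 th -0.0441 om -0.0150
H [0.103, 0.1066, 0.1103, 0.1168, 0.1168, 0.12, 0.12]
forecast [-0.045, -0.047, -0.048, -0.05, -0.051, -0.052, -0.053, -0.053] om -0.007
{"delta_pos": [0.0, -0.001, -0.0], "delta_rot": [0, 0, 0], "claw": 15}
{"delta_pos": [0.0, -0.0015, -0.0005], "delta_rot": [0, 0, 0], "claw": 15}
{"delta_pos": [0.0005, -0.002, -0.0005], "delta_rot": [0, 0, 0], "claw": 15}
{"delta_pos": [0.0005, -0.003, -0.0005], "delta_rot": [0, 0, 0], "claw": 15}
{"delta_pos": [0.0005, -0.003, -0.0005], "delta_rot": [0, 0, 0], "claw": 15}
{"delta_pos": [0.0005, -0.0035, -0.0005], "delta_rot": [0, 0, 0], "claw": 15}
{"delta_pos": [0.0005, -0.0035, -0.0005], "delta_rot": [0, 0, 0], "claw": 15}
```

Call:
{"fn": "play_rows", "kwargs": {
  "targets": [
    {"delta_pos":[0.0,-0.001,0.0],"delta_rot":[0,0,0],"claw":15},
    {"delta_pos":[0.0,-0.0015,-0.0005],"delta_rot":[0,0,0],"claw":15},
    {"delta_pos":[0.0005,-0.002,-0.0005],"delta_rot":[0,0,0],"claw":15},
    {"delta_pos":[0.0005,-0.003,-0.0005],"delta_rot":[0,0,0],"claw":15},
    {"delta_pos":[0.0005,-0.003,-0.0005],"delta_rot":[0,0,0],"claw":15},
    {"delta_pos":[0.0005,-0.0035,-0.0005],"delta_rot":[0,0,0],"claw":15},
    {"delta_pos":[0.0005,-0.0035,-0.0005],"delta_rot":[0,0,0],"claw":15}
  ]
}}

```text
time: 11.93
eef_pos: [0.451, -0.0362, 0.2871]
tcp_rot: [-0.051, 0.705, 0.06, 0.705]
contact_force: [-0.3, -0.5, 5.1]
opening: 0.24
```

```bash
python3 c.py 2 plan -0.055 1.2 7
```

```text
plan end 11.933 actual 11.933 h cmd/meas 0.12 0.115
t 12.033 theta [-0.0403, -0.0398] h meas 0.115 F [ 0.8 -0.   6.2] open 0.25
est k 0.409 b -0.0200 th -0.0392 om 0.0153
H [0.0983, 0.085, 0.0781, 0.0748, 0.0748, 0.0813, 0.0918]
forecast [-0.038, -0.037, -0.037, -0.037, -0.038, -0.04, -0.043, -0.046] om -0.037
{"delta_pos": [-0.0005, 0.0025, 0.0], "delta_rot": [0, 0, 0], "claw": 15}
{"delta_pos": [-0.0005, 0.0045, 0.0005], "delta_rot": [0, 0, 0], "claw": 15}
{"delta_pos": [-0.001, 0.0055, 0.0005], "delta_rot": [0, 0, 0], "claw": 15}
{"delta_pos": [-0.001, 0.006, 0.0005], "delta_rot": [0, 0, 0], "claw": 15}
{"delta_pos": [-0.001, 0.006, 0.0005], "delta_rot": [0, 0, 0], "claw": 15}
{"delta_pos": [-0.001, 0.005, 0.0005], "delta_rot": [0, 0, 0], "claw": 15}
{"delta_pos": [-0.0005, 0.0035, 0.0], "delta_rot": [0, 0, 0], "claw": 15}
```

Call:
{"fn": "play_rows", "kwargs": {
  "targets": [
    {"delta_pos":[-0.0005,0.0025,0.0],"delta_rot":[0,0,0],"claw":15},
    {"delta_pos":[-0.0005,0.0045,0.0005],"delta_rot":[0,0,0],"claw":15},
    {"delta_pos":[-0.001,0.0055,0.0005],"delta_rot":[0,0,0],"claw":15},
    {"delta_pos":[-0.001,0.006,0.0005],"delta_rot":[0,0,0],"claw":15},
    {"delta_pos":[-0.001,0.006,0.0005],"delta_rot":[0,0,0],"claw":15},
    {"delta_pos":[-0.001,0.005,0.0005],"delta_rot":[0,0,0],"claw":15},
    {"delta_pos":[-0.0005,0.0035,0.0],"delta_rot":[0,0,0],"claw":15}
  ]
}}

```text
time: 12.62
eef_pos: [0.4505, -0.0322, 0.2878]
tcp_rot: [-0.05, 0.705, 0.06, 0.705]
contact_force: [-1.2, -2.3, 9.3]
opening: 0.239
```

```bash
python3 c.py 2 plan -0.055 1.2 7
```

```text
plan end 12.617 actual 12.617 h cmd/meas 0.0918 0.088
t 12.717 theta [-0.0345, -0.0351] h meas 0.089 F [-1.4 -2.3  7.5] open 0.24
est k 0.410 b -0.0197 th -0.0363 om -0.0203
H [0.0925, 0.0957, 0.1022, 0.1059, 0.1091, 0.1124, 0.116]
forecast [-0.038, -0.04, -0.042, -0.044, -0.046, -0.048, -0.05, -0.051] om -0.017
{"delta_pos": [-0.0, -0.0005, -0.0005], "delta_rot": [0, 0, 0], "claw": 15}
{"delta_pos": [0.0, -0.001, -0.0005], "delta_rot": [0, 0, 0], "claw": 15}
{"delta_pos": [0.0, -0.002, -0.0005], "delta_rot": [0, 0, 0], "claw": 15}
{"delta_pos": [0.0005, -0.0025, -0.0005], "delta_rot": [0, 0, 0], "claw": 15}
{"delta_pos": [0.0005, -0.003, -0.0005], "delta_rot": [0, 0, 0], "claw": 15}
{"delta_pos": [0.0005, -0.0035, -0.0005], "delta_rot": [0, 0, 0], "claw": 15}
{"delta_pos": [0.0005, -0.004, -0.001], "delta_rot": [0, 0, 0], "claw": 15}
```

Call:
{"fn": "play_rows", "kwargs": {
  "targets": [
    {"delta_pos":[0.0,-0.0005,-0.0005],"delta_rot":[0,0,0],"claw":15},
    {"delta_pos":[0.0,-0.001,-0.0005],"delta_rot":[0,0,0],"claw":15},
    {"delta_pos":[0.0,-0.002,-0.0005],"delta_rot":[0,0,0],"claw":15},
    {"delta_pos":[0.0005,-0.0025,-0.0005],"delta_rot":[0,0,0],"claw":15},
    {"delta_pos":[0.0005,-0.003,-0.0005],"delta_rot":[0,0,0],"claw":15},
    {"delta_pos":[0.0005,-0.0035,-0.0005],"delta_rot":[0,0,0],"claw":15},
    {"delta_pos":[0.0005,-0.004,-0.001],"delta_rot":[0,0,0],"claw":15}
  ]
}}

```text
time: 13.3
eef_pos: [0.4509, -0.035, 0.2874]
tcp_rot: [-0.048, 0.705, 0.062, 0.705]
contact_force: [-1.0, -0.2, 9.5]
opening: 0.24
```

```bash
python3 c.py 2 plan -0.07 1.2 7
```

```text
plan end 13.3 actual 13.3 h cmd/meas 0.116 0.107
t 13.4 theta [-0.0396, -0.0393] h meas 0.107 F [-1.  -0.4  7.6] open 0.24
est k 0.421 b -0.0188 th -0.0396 om 0.0008
H [0.0903, 0.0806, 0.0736, 0.0736, 0.0768, 0.087, 0.0967]
forecast [-0.04, -0.04, -0.041, -0.043, -0.046, -0.049, -0.053, -0.056] om -0.052
{"delta_pos": [-0.0005, 0.0025, -0.0], "delta_rot": [0, 0, 0], "claw": 15}
{"delta_pos": [-0.0005, 0.004, 0.0], "delta_rot": [0, 0, 0], "claw": 15}
{"delta_pos": [-0.001, 0.005, 0.0], "delta_rot": [0, 0, 0], "claw": 15}
{"delta_pos": [-0.001, 0.005, 0.0], "delta_rot": [0, 0, 0], "claw": 15}
{"delta_pos": [-0.001, 0.0045, 0.0], "delta_rot": [0, 0, 0], "claw": 15}
{"delta_pos": [-0.0005, 0.003, -0.0], "delta_rot": [0, 0, 0], "claw": 15}
{"delta_pos": [-0.0005, 0.0015, -0.0], "delta_rot": [0, 0, 0], "claw": 15}
```

Call:
{"fn": "play_rows", "kwargs": {
  "targets": [
    {"delta_pos":[-0.0005,0.0025,0.0],"delta_rot":[0,0,0],"claw":15},
    {"delta_pos":[-0.0005,0.004,0.0],"delta_rot":[0,0,0],"claw":15},
    {"delta_pos":[-0.001,0.005,0.0],"delta_rot":[0,0,0],"claw":15},
    {"delta_pos":[-0.001,0.005,0.0],"delta_rot":[0,0,0],"claw":15},
    {"delta_pos":[-0.001,0.0045,0.0],"delta_rot":[0,0,0],"claw":15},
    {"delta_pos":[-0.0005,0.003,0.0],"delta_rot":[0,0,0],"claw":15},
    {"delta_pos":[-0.0005,0.0015,0.0],"delta_rot":[0,0,0],"claw":15}
  ]
}}

```text
time: 13.98
eef_pos: [0.4505, -0.033, 0.2877]
tcp_rot: [-0.047, 0.705, 0.063, 0.705]
contact_force: [2.4, -2.3, 5.3]
opening: 0.238
```

```bash
python3 c.py 2 plan -0.06 1.2 7
```

```text
plan end 13.983 actual 13.983 h cmd/meas 0.0967 0.094
t 14.083 theta [-0.0495, -0.0517] h meas 0.094 F [ 1.8 -3.1  5.7] open 0.24
est k 0.425 b -0.0185 th -0.0539 om -0.0451
H [0.1143, 0.1313, 0.141, 0.1511, 0.1516, 0.1479, 0.1446]
forecast [-0.058, -0.061, -0.064, -0.066, -0.067, -0.067, -0.066, -0.065] om 0.02
{"delta_pos": [0.0005, -0.003, -0.0005], "delta_rot": [0, 0, 0], "claw": 15}
{"delta_pos": [0.001, -0.0055, -0.001], "delta_rot": [0, 0, 0], "claw": 15}
{"delta_pos": [0.001, -0.007, -0.001], "delta_rot": [0, 0, 0], "claw": 15}
{"delta_pos": [0.001, -0.0085, -0.0015], "delta_rot": [0, 0, 0], "claw": 15}
{"delta_pos": [0.0015, -0.0085, -0.0015], "delta_rot": [0, 0, 0], "claw": 15}
{"delta_pos": [0.001, -0.008, -0.0015], "delta_rot": [0, 0, 0], "claw": 15}
{"delta_pos": [0.001, -0.0075, -0.0015], "delta_rot": [0, 0, 0], "claw": 15}
```

Call:
{"fn": "play_rows", "kwargs": {
  "targets": [
    {"delta_pos":[0.0005,-0.003,-0.0005],"delta_rot":[0,0,0],"claw":15},
    {"delta_pos":[0.001,-0.0055,-0.001],"delta_rot":[0,0,0],"claw":15},
    {"delta_pos":[0.001,-0.007,-0.001],"delta_rot":[0,0,0],"claw":15},
    {"delta_pos":[0.001,-0.0085,-0.0015],"delta_rot":[0,0,0],"claw":15},
    {"delta_pos":[0.0015,-0.0085,-0.0015],"delta_rot":[0,0,0],"claw":15},
    {"delta_pos":[0.001,-0.008,-0.0015],"delta_rot":[0,0,0],"claw":15},
    {"delta_pos":[0.001,-0.0075,-0.0015],"delta_rot":[0,0,0],"claw":15}
  ]
}}

```text
time: 14.67
eef_pos: [0.4514, -0.0385, 0.287]
tcp_rot: [-0.044, 0.704, 0.065, 0.705]
contact_force: [-1.0, 1.8, 8.7]
opening: 0.244
```

```bash
python3 c.py 2 plan -0.06 1.2 7
```

```text
plan end 14.667 actual 14.667 h cmd/meas 0.1446 0.13
t 14.767 theta [-0.0604, -0.0599] h meas 0.13 F [-0.5  2.1  8.2] open 0.24
est k 0.432 b -0.0180 th -0.0588 om 0.0202
H [0.1166, 0.1069, 0.0964, 0.0931, 0.0899, 0.0931, 0.0964]
forecast [-0.057, -0.056, -0.054, -0.053, -0.053, -0.054, -0.054, -0.055] om -0.018
{"delta_pos": [-0.0005, 0.002, -0.0], "delta_rot": [0, 0, 0], "claw": 15}
{"delta_pos": [-0.0005, 0.0035, 0.0], "delta_rot": [0, 0, 0], "claw": 15}
{"delta_pos": [-0.001, 0.005, 0.0005], "delta_rot": [0, 0, 0], "claw": 15}
{"delta_pos": [-0.001, 0.0055, 0.0005], "delta_rot": [0, 0, 0], "claw": 15}
{"delta_pos": [-0.001, 0.006, 0.0005], "delta_rot": [0, 0, 0], "claw": 15}
{"delta_pos": [-0.001, 0.0055, 0.0005], "delta_rot": [0, 0, 0], "claw": 15}
{"delta_pos": [-0.001, 0.005, 0.0005], "delta_rot": [0, 0, 0], "claw": 15}
```

Call:
{"fn": "play_rows", "kwargs": {
  "targets": [
    {"delta_pos":[-0.0005,0.002,0.0],"delta_rot":[0,0,0.001],"claw":15},
    {"delta_pos":[-0.0005,0.0035,0.0],"delta_rot":[0,0,0.002],"claw":15},
    {"delta_pos":[-0.001,0.005,0.0005],"delta_rot":[0,0,0.003],"claw":15},
    {"delta_pos":[-0.001,0.0055,0.0005],"delta_rot":[0,0,0.004],"claw":15},
    {"delta_pos":[-0.001,0.006,0.0005],"delta_rot":[0,0,0.004],"claw":15},
    {"delta_pos":[-0.001,0.0055,0.0005],"delta_rot":[0,0,0.004],"claw":15},
    {"delta_pos":[-0.001,0.005,0.0005],"delta_rot":[0,0,0.004],"claw":15}
  ]
}}

```text
time: 15.35
eef_pos: [0.4506, -0.0333, 0.2877]
tcp_rot: [-0.048, 0.704, 0.069, 0.705]
contact_force: [1.2, -2.4, 4.6]
opening: 0.241
```

```bash
python3 c.py 2 plan -0.06 1.2 6
```

```text
plan end 15.35 actual 15.35 h cmd/meas 0.0964 0.096
t 15.45 theta [-0.0628, -0.0649] h meas 0.096 F [ 1.8 -2.5  4.9] open 0.24
est k 0.444 b -0.0176 th -0.0663 om -0.0378
H [0.1228, 0.1431, 0.1597, 0.1666, 0.1699, 0.1629]
forecast [-0.069, -0.072, -0.074, -0.075, -0.075, -0.074, -0.073] om 0.033
{"delta_pos": [0.0005, -0.004, -0.001], "delta_rot": [0, 0, 0], "claw": 15}
{"delta_pos": [0.001, -0.007, -0.0015], "delta_rot": [0, 0, 0], "claw": 15}
{"delta_pos": [0.0015, -0.0095, -0.0015], "delta_rot": [0, 0, 0], "claw": 15}
{"delta_pos": [0.0015, -0.0105, -0.002], "delta_rot": [0, 0, 0], "claw": 15}
{"delta_pos": [0.0015, -0.011, -0.002], "delta_rot": [0, 0, 0], "claw": 15}
{"delta_pos": [0.0015, -0.01, -0.0015], "delta_rot": [0, 0, 0], "claw": 15}
```

Call:
{"fn": "play_rows", "kwargs": {
  "targets": [
    {"delta_pos":[0.0005,-0.004,-0.001],"delta_rot":[0,0,0],"claw":15},
    {"delta_pos":[0.001,-0.007,-0.0015],"delta_rot":[0,0,0],"claw":15},
    {"delta_pos":[0.0015,-0.0095,-0.0015],"delta_rot":[0,0,0],"claw":15},
    {"delta_pos":[0.0015,-0.0105,-0.002],"delta_rot":[0,0,0],"claw":15},
    {"delta_pos":[0.0015,-0.011,-0.002],"delta_rot":[0,0,0],"claw":15},
    {"delta_pos":[0.0015,-0.01,-0.0015],"delta_rot":[0,0,0],"claw":15}
  ]
}}

```text
time: 15.95
eef_pos: [0.4518, -0.041, 0.2867]
tcp_rot: [-0.044, 0.704, 0.072, 0.705]
contact_force: [-0.1, 2.2, 7.4]
opening: 0.242
```

```bash
sed -i 's/<=14; idx=idx\[-14:\]/<=60; idx=idx[-60:]/' c.py; time python3 c.py 2 plan -0.055 1.2 6 top
```

```text
plan end 15.95 actual 15.95 h cmd/meas 0.1629 0.147
t 16.1 theta [-0.0691, -0.0679] h meas 0.146 F [-0.2  2.3  8.7] open 0.24
est k 0.412 b -0.0193 th -0.0643 om 0.0396
H [0.1265, 0.1095, 0.096, 0.0863, 0.0828, 0.0828]
forecast [-0.061, -0.058, -0.055, -0.052, -0.051, -0.05, -0.05] om -0.008
{"delta_pos": [-0.0005, 0.003, 0.0], "delta_rot": [0, 0, 0], "claw": 15}
{"delta_pos": [-0.001, 0.0055, 0.0005], "delta_rot": [0, 0, 0], "claw": 15}
{"delta_pos": [-0.0015, 0.0075, 0.0005], "delta_rot": [0, 0, 0], "claw": 15}
{"delta_pos": [-0.0015, 0.009, 0.0005], "delta_rot": [0, 0, 0], "claw": 15}
{"delta_pos": [-0.0015, 0.0095, 0.001], "delta_rot": [0, 0, 0], "claw": 15}
{"delta_pos": [-0.0015, 0.0095, 0.001], "delta_rot": [0, 0, 0], "claw": 15}
real	0m4.761s
user	0m2.092s
sys	0m0.146s
```

View pics/th.png

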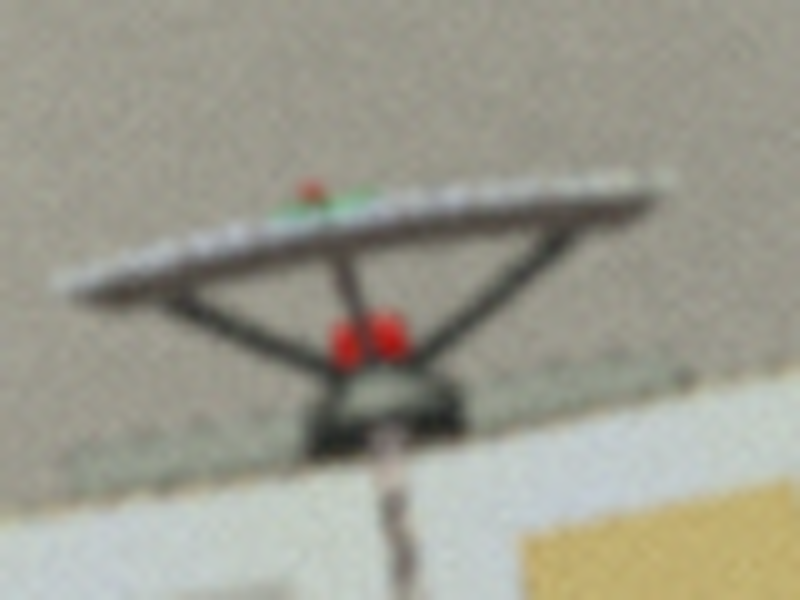

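The tip (312,192) is still inside the green (275 to 375). It has been held from t≈8.6 to 16.1, about 7.5 s. Now I'll lower it.

```bash
python3 -c "
import json;L=json.load(open('log.json'));L['plan']=None;json.dump(L,open('log.json','w'))"
python3 c.py 0 plan -0.28 3.0 6
```

```text
t 16.1 theta [] h meas 0.146 F [-0.2  2.3  8.7] open 0.24
est k 0.412 b -0.0193 th -0.0643 om 0.0396
H [0.1329, 0.1159, 0.0998, 0.0863, 0.0763, 0.0661]
forecast [-0.061, -0.057, -0.054, -0.051, -0.049, -0.048, -0.049] om -0.016
{"delta_pos": [-0.0005, 0.002, -0.0], "delta_rot": [0, 0, 0], "claw": 15}
{"delta_pos": [-0.001, 0.0045, 0.0005], "delta_rot": [0, 0, 0], "claw": 15}
{"delta_pos": [-0.001, 0.007, 0.0005], "delta_rot": [0, 0, 0], "claw": 15}
{"delta_pos": [-0.0015, 0.009, 0.0005], "delta_rot": [0, 0, 0], "claw": 15}
{"delta_pos": [-0.0015, 0.0105, 0.001], "delta_rot": [0, 0, 0], "claw": 15}
{"delta_pos": [-0.002, 0.012, 0.001], "delta_rot": [0, 0, 0], "claw": 15}
```

Call:
{"fn": "play_rows", "kwargs": {
  "targets": [
    {"delta_pos":[-0.0005,0.002,0.0],"delta_rot":[0,0,0],"claw":15},
    {"delta_pos":[-0.001,0.0045,0.0005],"delta_rot":[0,0,0],"claw":15},
    {"delta_pos":[-0.001,0.007,0.0005],"delta_rot":[0,0,0],"claw":15},
    {"delta_pos":[-0.0015,0.009,0.0005],"delta_rot":[0,0,0],"claw":15},
    {"delta_pos":[-0.0015,0.0105,0.001],"delta_rot":[0,0,0],"claw":15},
    {"delta_pos":[-0.002,0.012,0.001],"delta_rot":[0,0,0],"claw":15}
  ]
}}

```text
time: 16.6
eef_pos: [0.45, -0.0292, 0.2878]
tcp_rot: [-0.045, 0.704, 0.072, 0.705]
contact_force: [2.9, -5.0, 5.0]
opening: 0.244
```

```bash
python3 c.py 2 plan -0.28 2.6 6
```

```text
plan end 16.6 actual 16.6 h cmd/meas 0.0661 0.068
t 16.7 theta [-0.0544, -0.0555] h meas 0.068 F [ 2.1 -4.7  3.9] open 0.24
est k 0.411 b -0.0193 th -0.0564 om -0.0274
H [0.0677, 0.071, 0.0742, 0.0777, 0.0847, 0.0912]
forecast [-0.059, -0.063, -0.068, -0.074, -0.081, -0.089, -0.098] om -0.121
{"delta_pos": [-0.0, -0.0, -0.0], "delta_rot": [0, 0, 0], "claw": 15}
{"delta_pos": [-0.0, -0.0005, -0.0], "delta_rot": [0, 0, 0], "claw": 15}
{"delta_pos": [-0.0, -0.001, -0.0], "delta_rot": [0, 0, 0], "claw": 15}
{"delta_pos": [0.0, -0.0015, -0.0005], "delta_rot": [0, 0, 0], "claw": 15}
{"delta_pos": [0.0005, -0.0025, -0.0005], "delta_rot": [0, 0, 0], "claw": 15}
{"delta_pos": [0.0005, -0.0035, -0.0005], "delta_rot": [0, 0, 0], "claw": 15}
```

Call:
{"fn": "play_rows", "kwargs": {
  "targets": [
    {"delta_pos":[0.0,0.0,0.0],"delta_rot":[0,0,0],"claw":15},
    {"delta_pos":[0.0,-0.0005,0.0],"delta_rot":[0,0,0],"claw":15},
    {"delta_pos":[0.0,-0.001,0.0],"delta_rot":[0,0,0],"claw":15},
    {"delta_pos":[0.0,-0.0015,-0.0005],"delta_rot":[0,0,0],"claw":15},
    {"delta_pos":[0.0005,-0.0025,-0.0005],"delta_rot":[0,0,0],"claw":15},
    {"delta_pos":[0.0005,-0.0035,-0.0005],"delta_rot":[0,0,0],"claw":15}
  ]
}}

```text
time: 17.2
eef_pos: [0.4505, -0.032, 0.2876]
tcp_rot: [-0.044, 0.704, 0.072, 0.705]
contact_force: [1.2, -1.0, 5.6]
opening: 0.238
```

```bash
python3 c.py 2 plan -0.28 2.2 5
```

```text
plan end 17.2 actual 17.2 h cmd/meas 0.0912 0.087
t 17.3 theta [-0.0922, -0.0987] h meas 0.088 F [ 1.  -2.1  5.3] open 0.25
est k 0.411 b -0.0194 th -0.1045 om -0.1272
H [0.1042, 0.1209, 0.1379, 0.155, 0.1721]
forecast [-0.115, -0.127, -0.139, -0.151, -0.163, -0.175] om -0.151
{"delta_pos": [0.0, -0.0025, -0.0005], "delta_rot": [0, 0, 0], "claw": 15}
{"delta_pos": [0.0005, -0.005, -0.0005], "delta_rot": [0, 0, 0], "claw": 15}
{"delta_pos": [0.001, -0.0075, -0.001], "delta_rot": [0, 0, 0], "claw": 15}
{"delta_pos": [0.0015, -0.01, -0.0015], "delta_rot": [0, 0, 0], "claw": 15}
{"delta_pos": [0.002, -0.0125, -0.002], "delta_rot": [0, 0, 0], "claw": 15}
```

Call:
{"fn": "play_rows", "kwargs": {
  "targets": [
    {"delta_pos":[0.0,-0.0025,-0.0005],"delta_rot":[0,0,0],"claw":15},
    {"delta_pos":[0.0005,-0.005,-0.0005],"delta_rot":[0,0,0],"claw":15},
    {"delta_pos":[0.001,-0.0075,-0.001],"delta_rot":[0,0,0],"claw":15},
    {"delta_pos":[0.0015,-0.01,-0.0015],"delta_rot":[0,0,0],"claw":15},
    {"delta_pos":[0.002,-0.0125,-0.002],"delta_rot":[0,0,0],"claw":15}
  ]
}}

```text
time: 17.72
eef_pos: [0.452, -0.042, 0.286]
tcp_rot: [-0.04, 0.704, 0.076, 0.705]
contact_force: [-1.0, 2.7, 9.7]
opening: 0.241
```

```bash
python3 c.py 2 plan -0.28 1.7 5
```

```text
plan end 17.717 actual 17.717 h cmd/meas 0.1721 0.155
t 17.817 theta [-0.1633, -0.1708] h meas 0.156 F [-0.3  2.1  8.5] open 0.24
est k 0.411 b -0.0194 th -0.1787 om -0.1586
H [0.1798, 0.2033, 0.2274, 0.2476, 0.2647]
forecast [-0.192, -0.204, -0.217, -0.228, -0.239, -0.248] om -0.105
{"delta_pos": [0.0005, -0.0035, -0.0005], "delta_rot": [0, 0, 0], "claw": 15}
{"delta_pos": [0.001, -0.007, -0.001], "delta_rot": [0, 0, 0], "claw": 15}
{"delta_pos": [0.0015, -0.0105, -0.002], "delta_rot": [0, 0, 0], "claw": 15}
{"delta_pos": [0.002, -0.0135, -0.0025], "delta_rot": [0, 0, 0], "claw": 15}
{"delta_pos": [0.0025, -0.016, -0.003], "delta_rot": [0, 0, 0], "claw": 15}
```

Call:
{"fn": "play_rows", "kwargs": {
  "targets": [
    {"delta_pos":[0.0005,-0.0045,-0.0005],"delta_rot":[0,0,0],"claw":15},
    {"delta_pos":[0.001,-0.0085,-0.001],"delta_rot":[0,0,0],"claw":15},
    {"delta_pos":[0.0015,-0.012,-0.002],"delta_rot":[0,0,0],"claw":15},
    {"delta_pos":[0.002,-0.0155,-0.0025],"delta_rot":[0,0,0],"claw":15},
    {"delta_pos":[0.0025,-0.018,-0.003],"delta_rot":[0,0,0],"claw":15}
  ]
}}

```text
time: 18.23
eef_pos: [0.4544, -0.0581, 0.2821]
tcp_rot: [-0.037, 0.704, 0.078, 0.705]
contact_force: [3.4, 3.8, 3.4]
opening: 0.242
```

```bash
python3 c.py 2 plan -0.29 1.4 4
```

```text
plan end 18.233 actual 18.233 h cmd/meas 0.2647 0.265
t 18.333 theta [-0.2391, -0.244] h meas 0.267 F [4.  3.5 3.3] open 0.24
est k 0.411 b -0.0194 th -0.2494 om -0.0977
H [0.2689, 0.272, 0.2765, 0.2796]
forecast [-0.257, -0.263, -0.269, -0.274, -0.277] om -0.042
{"delta_pos": [0.0, -0.0005, 0.0005], "delta_rot": [0, 0, 0], "claw": 15}
{"delta_pos": [0.0, -0.001, 0.0005], "delta_rot": [0, 0, 0], "claw": 15}
{"delta_pos": [0.0005, -0.0015, 0.0], "delta_rot": [0, 0, 0], "claw": 15}
{"delta_pos": [0.0005, -0.002, 0.0], "delta_rot": [0, 0, 0], "claw": 15}
```

Call:
{"fn": "play_rows", "kwargs": {
  "targets": [
    {"delta_pos":[0.0,-0.0005,0.0005],"delta_rot":[0,0,0],"claw":15},
    {"delta_pos":[0.0,-0.001,0.0005],"delta_rot":[0,0,0],"claw":15},
    {"delta_pos":[0.0005,-0.0015,0.0],"delta_rot":[0,0,0],"claw":15},
    {"delta_pos":[0.0005,-0.002,0.0],"delta_rot":[0,0,0],"claw":15}
  ]
}}

```text
time: 18.67
eef_pos: [0.4546, -0.0591, 0.2818]
tcp_rot: [-0.036, 0.705, 0.079, 0.704]
contact_force: [2.5, 4.3, 6.1]
opening: 0.244
```

```bash
python3 c.py 2 plan -0.30 1.0 5
```

```text
plan end 18.667 actual 18.667 h cmd/meas 0.2796 0.272
t 18.767 theta [-0.2724, -0.2745] h meas 0.272 F [2.6 3.3 5.9] open 0.24
est k 0.411 b -0.0194 th -0.2770 om -0.0433
H [0.2668, 0.2636, 0.2636, 0.2668, 0.2708]
forecast [-0.28, -0.283, -0.286, -0.289, -0.291, -0.294] om -0.027
{"delta_pos": [-0.0, 0.0005, 0.001], "delta_rot": [0, 0, 0], "claw": 15}
{"delta_pos": [-0.0, 0.001, 0.001], "delta_rot": [0, 0, 0], "claw": 15}
{"delta_pos": [-0.0, 0.001, 0.001], "delta_rot": [0, 0, 0], "claw": 15}
{"delta_pos": [-0.0, 0.0005, 0.001], "delta_rot": [0, 0, 0], "claw": 15}
{"delta_pos": [-0.0, 0.0, 0.0005], "delta_rot": [0, 0, 0], "claw": 15}
```

Call:
{"fn": "play_rows", "kwargs": {
  "targets": [
    {"delta_pos":[0.0,0.0005,0.001],"delta_rot":[0,0,0],"claw":15},
    {"delta_pos":[0.0,0.001,0.001],"delta_rot":[0,0,0],"claw":15},
    {"delta_pos":[0.0,0.001,0.001],"delta_rot":[0,0,0],"claw":15},
    {"delta_pos":[0.0,0.0005,0.001],"delta_rot":[0,0,0],"claw":15},
    {"delta_pos":[0.0,0.0,0.0005],"delta_rot":[0,0,0],"claw":15}
  ]
}}

```text
time: 19.18
eef_pos: [0.4545, -0.0586, 0.2819]
tcp_rot: [-0.035, 0.705, 0.08, 0.704]
contact_force: [2.9, 3.5, 2.9]
opening: 0.243
```

```bash
python3 c.py 2 ramp 0.2 6
```

```text
plan end 19.183 actual 19.183 h cmd/meas 0.2708 0.268
t 19.283 theta [-0.2901, -0.2919] h meas 0.269 F [3.3 2.9 1.8] open 0.25
H [0.2578, 0.247, 0.2331, 0.2229, 0.2129, 0.1995]
{"delta_pos": [-0.0, 0.0015, 0.001], "delta_rot": [0, 0, 0], "claw": 15}
{"delta_pos": [-0.0005, 0.003, 0.0015], "delta_rot": [0, 0, 0], "claw": 15}
{"delta_pos": [-0.001, 0.005, 0.002], "delta_rot": [0, 0, 0], "claw": 15}
{"delta_pos": [-0.001, 0.0065, 0.0025], "delta_rot": [0, 0, 0], "claw": 15}
{"delta_pos": [-0.0015, 0.008, 0.0025], "delta_rot": [0, 0, 0], "claw": 15}
{"delta_pos": [-0.0015, 0.01, 0.003], "delta_rot": [0, 0, 0], "claw": 15}
```

Call:
{"fn": "play_rows", "kwargs": {
  "targets": [
    {"delta_pos":[0,0,0],"delta_rot":[0,0,0],"claw":15},
    {"delta_pos":[0,0,0],"delta_rot":[0,0,0],"claw":15},
    {"delta_pos":[0,0.0005,0.0],"delta_rot":[0,0,0],"claw":15},
    {"delta_pos":[0,0.001,0.0005],"delta_rot":[0,0,0],"claw":15},
    {"delta_pos":[-0.0005,0.0015,0.001],"delta_rot":[0,0,0],"claw":15},
    {"delta_pos":[-0.0005,0.003,0.0015],"delta_rot":[0,0,0],"claw":15},
    {"delta_pos":[-0.001,0.005,0.002],"delta_rot":[0,0,0],"claw":15},
    {"delta_pos":[-0.0015,0.008,0.0025],"delta_rot":[0,0,0],"claw":15},
    {"delta_pos":[-0.0015,0.01,0.003],"delta_rot":[0,0,0],"claw":15}
  ]
}}

```text
time: 20.03
eef_pos: [0.4532, -0.0505, 0.284]
tcp_rot: [-0.038, 0.705, 0.078, 0.704]
contact_force: [5.1, -2.4, -3.2]
opening: 0.244
```

```bash
python3 c.py 2 ramp -0.44 16
```

```text
plan end 19.783 actual 20.033 h cmd/meas 0.1995 0.213
t 20.133 theta [-0.2997, -0.2995] h meas 0.213 F [ 4.  -1.8 -2.7] open 0.24
H [0.1707, 0.1307, 0.0902, 0.05, 0.0068, -0.0327, -0.0728, -0.113, -0.1535, -0.1941, -0.2346, -0.2767, -0.3179, -0.3564, -0.3997, -0.4399]
{"delta_pos": [-0.001, 0.006, 0.002], "delta_rot": [0, 0, 0], "claw": 15}
{"delta_pos": [-0.002, 0.012, 0.0025], "delta_rot": [0, 0, 0], "claw": 15}
{"delta_pos": [-0.003, 0.018, 0.0035], "delta_rot": [0, 0, 0], "claw": 15}
{"delta_pos": [-0.004, 0.024, 0.004], "delta_rot": [0, 0, 0], "claw": 15}
{"delta_pos": [-0.005, 0.0305, 0.004], "delta_rot": [0, 0, 0], "claw": 15}
{"delta_pos": [-0.0055, 0.0365, 0.004], "delta_rot": [0, 0, 0], "claw": 15}
{"delta_pos": [-0.0065, 0.0425, 0.0035], "delta_rot": [0, 0, 0], "claw": 15}
{"delta_pos": [-0.0075, 0.0485, 0.003], "delta_rot": [0, 0, 0], "claw": 15}
{"delta_pos": [-0.0085, 0.0545, 0.002], "delta_rot": [0, 0, 0], "claw": 15}
{"delta_pos": [-0.0095, 0.0605, 0.001], "delta_rot": [0, 0, 0], "claw": 15}
{"delta_pos": [-0.0105, 0.0665, -0.0], "delta_rot": [0, 0, 0], "claw": 15}
{"delta_pos": [-0.0115, 0.0725, -0.002], "delta_rot": [0, 0, 0], "claw": 15}
{"delta_pos": [-0.0125, 0.0785, -0.0035], "delta_rot": [0, 0, 0], "claw": 15}
{"delta_pos": [-0.013, 0.084, -0.0055], "delta_rot": [0, 0, 0], "claw": 15}
{"delta_pos": [-0.014, 0.09, -0.008], "delta_rot": [0, 0, 0], "claw": 15}
{"delta_pos": [-0.015, 0.0955, -0.0105], "delta_rot": [0, 0, 0], "claw": 15}
```

It has landed gently (θ = -0.2996). Now I'll return the handle to relaxed.

Call:
{"fn": "play_rows", "kwargs": {
  "targets": [
    {"delta_pos":[-0.001,0.006,0.001],"delta_rot":[0,0,0],"claw":15},
    {"delta_pos":[-0.002,0.012,0.0015],"delta_rot":[0,0,0],"claw":15},
    {"delta_pos":[-0.003,0.018,0.0025],"delta_rot":[0,0,0],"claw":15},
    {"delta_pos":[-0.004,0.024,0.003],"delta_rot":[0,0,0],"claw":15},
    {"delta_pos":[-0.005,0.0305,0.003],"delta_rot":[0,0,0],"claw":15},
    {"delta_pos":[-0.0055,0.0365,0.003],"delta_rot":[0,0,0],"claw":15},
    {"delta_pos":[-0.0065,0.0425,0.0025],"delta_rot":[0,0,0],"claw":15},
    {"delta_pos":[-0.0075,0.0485,0.002],"delta_rot":[0,0,0],"claw":15},
    {"delta_pos":[-0.0085,0.0545,0.001],"delta_rot":[0,0,0],"claw":15},
    {"delta_pos":[-0.0095,0.0605,0.0],"delta_rot":[0,0,0],"claw":15},
    {"delta_pos":[-0.0105,0.0665,-0.001],"delta_rot":[0,0,0],"claw":15},
    {"delta_pos":[-0.0115,0.0725,-0.003],"delta_rot":[0,0,0],"claw":15},
    {"delta_pos":[-0.0125,0.0785,-0.0045],"delta_rot":[0,0,0],"claw":15},
    {"delta_pos":[-0.013,0.084,-0.0065],"delta_rot":[0,0,0],"claw":15},
    {"delta_pos":[-0.014,0.09,-0.009],"delta_rot":[0,0,0],"claw":15},
    {"delta_pos":[-0.015,0.0955,-0.0115],"delta_rot":[0,0,0],"claw":15},
    {"delta_pos":[-0.015,0.0955,-0.0115],"delta_rot":[0,0,0],"claw":15},
    {"delta_pos":[-0.015,0.0955,-0.0115],"delta_rot":[0,0,0],"claw":15}
  ]
}}

```text
time: 21.63
eef_pos: [0.438, 0.0458, 0.2722]
tcp_rot: [-0.037, 0.705, 0.078, 0.704]
contact_force: [3.4, -0.7, 2.0]
opening: 0.241
```

Call:
{"fn": "play_rows", "kwargs": {
  "targets": [
    {"delta_pos":[0,0,0],"delta_rot":[0,0,0],"claw":40},
    {"delta_pos":[0,0,0],"delta_rot":[0,0,0],"claw":60},
    {"delta_pos":[0,0,0],"delta_rot":[0,0,0],"claw":85},
    {"delta_pos":[0,0,0],"delta_rot":[0,0,0],"claw":85},
    {"delta_pos":[0,0,0],"delta_rot":[0,0,0],"claw":85},
    {"delta_pos":[0,0,0],"delta_rot":[0,0,0],"claw":85},
    {"delta_pos":[0,0,0],"delta_rot":[0,0,0],"claw":85},
    {"delta_pos":[0,0,0],"delta_rot":[0,0,0],"claw":85}
  ]
}}

```text
time: 22.3
eef_pos: [0.438, 0.0458, 0.2721]
tcp_rot: [-0.037, 0.705, 0.078, 0.704]
contact_force: [-1.0, -0.0, -0.0]
opening: 0.994
```

Run:
```python
from see import *
s=ctrl.read_camera("side");st=ctrl.get_state();print(cen(s,"side"),st["contact_force"],st["eef_pos"],st["opening"])
cv2.imwrite("pics/s3.png",cv2.resize(s[110:290,200:410],(700,600),interpolation=cv2.INTER_CUBIC))
```

```text
[362.26155697 236.72429398] [ 1.03661278 -0.33904789 -0.13515097] [0.43800534 0.04577729 0.27215243] 0.9992679480732294
```

View pics/s3.png

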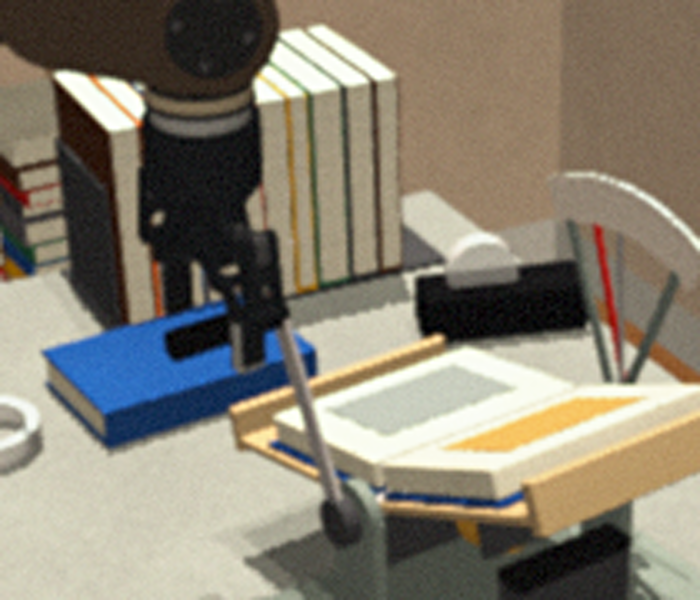

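The fingers are open around the free bar at about (230,335), and the cradle is on its rest. Retracting straight up.

Call:
{"fn": "play_rows", "kwargs": {
  "targets": [
    {"delta_pos":[0,0,0.01],"delta_rot":[0,0,0],"claw":85},
    {"delta_pos":[0,0,0.03],"delta_rot":[0,0,0],"claw":85},
    {"delta_pos":[0,0,0.06],"delta_rot":[0,0,0],"claw":85},
    {"delta_pos":[0,0,0.09],"delta_rot":[0,0,0],"claw":85},
    {"delta_pos":[0,0,0.11],"delta_rot":[0,0,0],"claw":85},
    {"delta_pos":[0,0,0.12],"delta_rot":[0,0,0],"claw":85},
    {"delta_pos":[0,0,0.12],"delta_rot":[0,0,0],"claw":85},
    {"delta_pos":[0,0,0.12],"delta_rot":[0,0,0],"claw":85},
    {"delta_pos":[0,0,0.12],"delta_rot":[0,0,0],"claw":85},
    {"delta_pos":[0,0,0.12],"delta_rot":[0,0,0],"claw":85}
  ]
}}

```text
time: 23.18
eef_pos: [0.4374, 0.0458, 0.39]
tcp_rot: [-0.037, 0.706, 0.079, 0.703]
contact_force: [-0.4, -0.5, 0.7]
opening: 0.997
```

Run:
```python
from see import *
s=ctrl.read_camera("side");st=ctrl.get_state();print(cen(s,"side"),st["contact_force"],st["eef_pos"])
cv2.imwrite("pics/s4.png",s)
```

```text
[362.29724729 236.70970455] [-0.54497072  0.25566306 -0.39006018] [0.43748429 0.04584034 0.39020348]
```

View pics/s4.png

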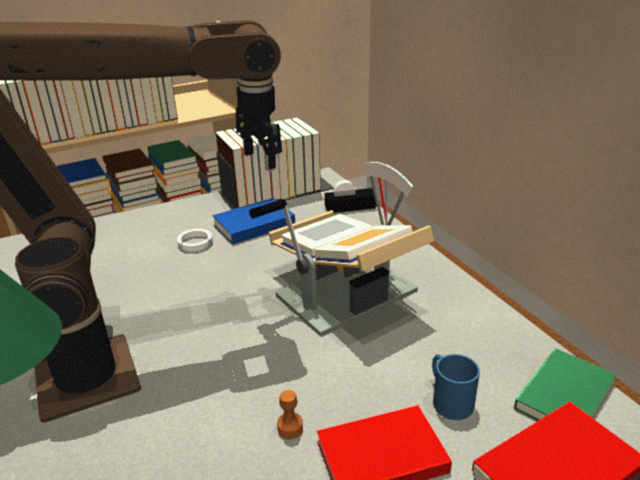

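The gripper, at about (262,140), is well clear of the bar at (268,208). The cradle is on its rest and the other objects haven't moved. Handing in.

```bash
python3 -c "
from plant import ctrl
print(ctrl.sign_off())"
```

```text
the job is handed in; nothing more can be done
None
```

The job is done and handed in at about 23 s of the 64 s allowed; no verdict was reported.

- **Lift and hold:** I gripped the black bar and lifted the cradle off its rest. The reading stayed between about -0.034 and -0.069 from roughly t = 8.8 s to 16.7 s, nearly 8 s. My estimate of the green mark is -0.05 to -0.06. Two top-camera pictures, at about 9.5 s and 16.1 s, both showed the pointer tip in the green; between them I relied on tilt readings taken every 0.5 to 0.7 s.
- **Lowering and release:** The cradle came back onto its rest at an estimated 0.03 to 0.05 rad/s. I then eased the handle back to its relaxed position, opened the fingers and retracted straight up.
- **Last checks:** The cradle is back within measurement noise of its starting angle (-0.30), the handle is free and the gripper is well clear. In the last side picture the other objects look unmoved. I saw no wrist force above about 12 N.
- **Small disagreements:** While I held the bar, the arm stopped up to 0.017 rad short of the commanded handle angle and the tool's orientation drifted by a few hundredths of a radian. The cradle's estimated overturning torque came out at 0.40 to 0.44 N m/rad, below the nominal 0.47 but within the stated range. I corrected for these during the hold, and they did not take the pointer out of the green.

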